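Load, lock and seal an archive carrier

TASK

Put every tube cassette on the bench into a bay of the archive carrier, lying flat on the bay floor, one to a bay, any bay. Then slide the transport lock to its end stop, and only then take the hand roller and roll it firmly along the seal strip until the whole strip is pressed flat; finally put the roller back upright in its stand. Do not press the strip with the fingers, and do not knock over the small brown jar near the stand.

Things in the scene. Friction and masses are not known exactly. Their poses are not given: they have to be found in the camera images.
- carrier: grey metal archive carrier, fixed, 350 mm (y) by 215 mm (x), base 8 mm thick. Origin: on the bench under the middle bay; x away from the robot at yaw 0, y along the bays, z up. Three bays in a row along y, 84 mm apart, each 114 mm (x) by 52 mm (y) inside, walls 10 mm high above the bay floor. Transport lock along its +x side, seal strip along its -x side
- bay_1 (a point): centre of the floor of bay 1 (bay 1 at -y, 3 at +y), 8 mm above the bench; axes as the carrier's
- bay_2 (a point): centre of the floor of bay 2 (bay 1 at -y, 3 at +y), 8 mm above the bench; axes as the carrier's
- bay_3 (a point): centre of the floor of bay 3 (bay 1 at -y, 3 at +y), 8 mm above the bench; axes as the carrier's
- lock (a joint): transport lock, a dark steel bar sliding to the carrier's +y (m): 0 to 0.006 at the start (open), 0.044 at its end stop. Stays where left; takes about 3 N. Its three 18 mm wide tabs (underside 24 mm over the bench) wait beside the bays when open; when locked they lie over the cassettes' +x feet with 4 mm of air
- lock_grip (a point): centre of the lock's black upright grip, 18 mm thick (carrier x), 36 mm long (carrier y), 36 mm high, its top 66 mm above the bench, at the -y end of the carrier; axes as the carrier's; moves with the lock
- seal_rail: seal strip in its metal rail, parallel to the carrier's y, axes as the carrier's. Origin 8 mm above the bench, under the strip's middle. Rail 36 mm wide, 256 mm long. The strip is a row of six black keys, each 27 mm wide, 40 mm long, 240 mm in all. Key tops are 37 mm above this origin when proud, 32 mm when home (40 mm above the bench)
- strip_start (a point): -y end of the strip, on its centre line, at the height of its top when pressed home
- strip_end (a point): +y end of the strip, on its centre line, at the height of its top when pressed home
- key_1 (a joint): how far key 1 of the strip is pressed down (m): 0 to 0.001 at the start (proud), 0.005 fully home. Its centre lies -100 mm along y from the middle of the strip. About 5 N moves it; it stays where it is left
- key_2 (a joint): how far key 2 of the strip is pressed down (m): 0 to 0.001 at the start (proud), 0.005 fully home. Its centre lies -60 mm along y from the middle of the strip. About 5 N moves it; it stays where it is left
- key_3 (a joint): how far key 3 of the strip is pressed down (m): 0 to 0.001 at the start (proud), 0.005 fully home. Its centre lies -20 mm along y from the middle of the strip. About 5 N moves it; it stays where it is left
- key_4 (a joint): how far key 4 of the strip is pressed down (m): 0 to 0.001 at the start (proud), 0.005 fully home. Its centre lies 20 mm along y from the middle of the strip. About 5 N moves it; it stays where it is left
- key_5 (a joint): how far key 5 of the strip is pressed down (m): 0 to 0.001 at the start (proud), 0.005 fully home. Its centre lies 60 mm along y from the middle of the strip. About 5 N moves it; it stays where it is left
- key_6 (a joint): how far key 6 of the strip is pressed down (m): 0 to 0.001 at the start (proud), 0.005 fully home. Its centre lies 100 mm along y from the middle of the strip. About 5 N moves it; it stays where it is left
- roller: hand roller: rubber wheel (radius 20 mm, 36 mm wide) turning freely about the roller's x, under a metal plate (74 mm x, 70 mm y, 45 to 53 mm above the origin) with a wooden grip on it, 36 mm (x) by 28 mm (y), from 53 to 107 mm. 0.35 kg. Origin: lowest point of the wheel, z up through the grip. It rolls along its y. Starts in its stand
- stand: white stand of the roller, fixed, 100 mm (x) by 96 mm (y), 51 mm high: an open well 68 mm (x) by 64 mm (y), floor 4 mm thick, takes the wheel while the roller's plate rests on the rim (roller's origin then 6 mm above the bench, over the stand's). Origin on the bench under its middle; at the start the roller's axes are as the stand's
- cassette_1: tube cassette, grey, 104 mm long (its x), 44 mm wide (its y): a foot plate 104 mm long and 12 mm high, on it a block 70 mm long up to 40 mm, three white caps up to 50 mm. 0.15 to 0.26 kg. Origin: centre of its underside, z up. Same either way round. All are alike; may be absent
- cassette_2: tube cassette, grey, 104 mm long (its x), 44 mm wide (its y): a foot plate 104 mm long and 12 mm high, on it a block 70 mm long up to 40 mm, three white caps up to 50 mm. 0.15 to 0.26 kg. Origin: centre of its underside, z up. Same either way round. All are alike; may be absent
- cassette_3: tube cassette, grey, 104 mm long (its x), 44 mm wide (its y): a foot plate 104 mm long and 12 mm high, on it a block 70 mm long up to 40 mm, three white caps up to 50 mm. 0.15 to 0.26 kg. Origin: centre of its underside, z up. Same either way round. All are alike; may be absent
- jar: brown glass jar, bystander, 38 mm across, 45 mm high, origin under its middle

How it is judged (in metres and radians):
On the way, in this order (a step that is already met when the one before it is completed fails the run):
1. every cassette present lies flat in a bay, the lock still open (((x of cassette_1 in the frame of bay_1 between -0.009 and 0.009 m and y of cassette_1 in the frame of bay_1 between -0.008 and 0.008 m and z of cassette_1 in the frame of bay_1 below 0.005 m and angle between cassette_1's own z axis and vertical below 0.1 rad) or (x of cassette_1 in the frame of bay_2 between -0.009 and 0.009 m and y of cassette_1 in the frame of bay_2 between -0.008 and 0.008 m and z of cassette_1 in the frame of bay_2 below 0.005 m and angle between cassette_1's own z axis and vertical below 0.1 rad) or (x of cassette_1 in the frame of bay_3 between -0.009 and 0.009 m and y of cassette_1 in the frame of bay_3 between -0.008 and 0.008 m and z of cassette_1 in the frame of bay_3 below 0.005 m and angle between cassette_1's own z axis and vertical below 0.1 rad)) and ((x of cassette_2 in the frame of bay_1 between -0.009 and 0.009 m and y of cassette_2 in the frame of bay_1 between -0.008 and 0.008 m and z of cassette_2 in the frame of bay_1 below 0.005 m and angle between cassette_2's own z axis and vertical below 0.1 rad) or (x of cassette_2 in the frame of bay_2 between -0.009 and 0.009 m and y of cassette_2 in the frame of bay_2 between -0.008 and 0.008 m and z of cassette_2 in the frame of bay_2 below 0.005 m and angle between cassette_2's own z axis and vertical below 0.1 rad) or (x of cassette_2 in the frame of bay_3 between -0.009 and 0.009 m and y of cassette_2 in the frame of bay_3 between -0.008 and 0.008 m and z of cassette_2 in the frame of bay_3 below 0.005 m and angle between cassette_2's own z axis and vertical below 0.1 rad)) and ((x of cassette_3 in the frame of bay_1 between -0.009 and 0.009 m and y of cassette_3 in the frame of bay_1 between -0.008 and 0.008 m and z of cassette_3 in the frame of bay_1 below 0.005 m and angle between cassette_3's own z axis and vertical below 0.1 rad) or (x of cassette_3 in the frame of bay_2 between -0.009 and 0.009 m and y of cassette_3 in the frame of bay_2 between -0.008 and 0.008 m and z of cassette_3 in the frame of bay_2 below 0.005 m and angle between cassette_3's own z axis and vertical below 0.1 rad) or (x of cassette_3 in the frame of bay_3 between -0.009 and 0.009 m and y of cassette_3 in the frame of bay_3 between -0.008 and 0.008 m and z of cassette_3 in the frame of bay_3 below 0.005 m and angle between cassette_3's own z axis and vertical below 0.1 rad)) and linear speed of each of cassette_1, cassette_2, cassette_3 below 0.03 m/s and value of joint lock below 0.02 m), for 0.2 s.
2. the transport lock is slid to its end stop over the cassettes, the strip not yet rolled flat (((x of cassette_1 in the frame of bay_1 between -0.009 and 0.009 m and y of cassette_1 in the frame of bay_1 between -0.008 and 0.008 m and z of cassette_1 in the frame of bay_1 below 0.005 m and angle between cassette_1's own z axis and vertical below 0.1 rad) or (x of cassette_1 in the frame of bay_2 between -0.009 and 0.009 m and y of cassette_1 in the frame of bay_2 between -0.008 and 0.008 m and z of cassette_1 in the frame of bay_2 below 0.005 m and angle between cassette_1's own z axis and vertical below 0.1 rad) or (x of cassette_1 in the frame of bay_3 between -0.009 and 0.009 m and y of cassette_1 in the frame of bay_3 between -0.008 and 0.008 m and z of cassette_1 in the frame of bay_3 below 0.005 m and angle between cassette_1's own z axis and vertical below 0.1 rad)) and ((x of cassette_2 in the frame of bay_1 between -0.009 and 0.009 m and y of cassette_2 in the frame of bay_1 between -0.008 and 0.008 m and z of cassette_2 in the frame of bay_1 below 0.005 m and angle between cassette_2's own z axis and vertical below 0.1 rad) or (x of cassette_2 in the frame of bay_2 between -0.009 and 0.009 m and y of cassette_2 in the frame of bay_2 between -0.008 and 0.008 m and z of cassette_2 in the frame of bay_2 below 0.005 m and angle between cassette_2's own z axis and vertical below 0.1 rad) or (x of cassette_2 in the frame of bay_3 between -0.009 and 0.009 m and y of cassette_2 in the frame of bay_3 between -0.008 and 0.008 m and z of cassette_2 in the frame of bay_3 below 0.005 m and angle between cassette_2's own z axis and vertical below 0.1 rad)) and ((x of cassette_3 in the frame of bay_1 between -0.009 and 0.009 m and y of cassette_3 in the frame of bay_1 between -0.008 and 0.008 m and z of cassette_3 in the frame of bay_1 below 0.005 m and angle between cassette_3's own z axis and vertical below 0.1 rad) or (x of cassette_3 in the frame of bay_2 between -0.009 and 0.009 m and y of cassette_3 in the frame of bay_2 between -0.008 and 0.008 m and z of cassette_3 in the frame of bay_2 below 0.005 m and angle between cassette_3's own z axis and vertical below 0.1 rad) or (x of cassette_3 in the frame of bay_3 between -0.009 and 0.009 m and y of cassette_3 in the frame of bay_3 between -0.008 and 0.008 m and z of cassette_3 in the frame of bay_3 below 0.005 m and angle between cassette_3's own z axis and vertical below 0.1 rad)) and value of joint lock above 0.04 m and not (value of joint each of key_1, key_2, key_3, key_4, key_5, key_6 above 0.0035 m)), for 0.2 s.
3. the roller, pressing on the strip, has pressed all six keys home (value of joint each of key_1, key_2, key_3, key_4, key_5, key_6 above 0.0035 m and value of joint lock above 0.04 m and contact force between roller and seal_rail above 2 N), for 0.1 s.
At the end, for the whole second after the job is handed in: Cassettes flat in bays (within 9 mm along and 8 mm across of a bay's centre, underside within 5 mm of its floor); lock within 4 mm of its stop; all six keys pressed 3.5 of 5 mm or more; roller at rest upright in its stand, within 20 mm of its middle, let down onto the rim (((x of cassette_1 in the frame of bay_1 between -0.009 and 0.009 m and y of cassette_1 in the frame of bay_1 between -0.008 and 0.008 m and z of cassette_1 in the frame of bay_1 below 0.005 m and angle between cassette_1's own z axis and vertical below 0.1 rad) or (x of cassette_1 in the frame of bay_2 between -0.009 and 0.009 m and y of cassette_1 in the frame of bay_2 between -0.008 and 0.008 m and z of cassette_1 in the frame of bay_2 below 0.005 m and angle between cassette_1's own z axis and vertical below 0.1 rad) or (x of cassette_1 in the frame of bay_3 between -0.009 and 0.009 m and y of cassette_1 in the frame of bay_3 between -0.008 and 0.008 m and z of cassette_1 in the frame of bay_3 below 0.005 m and angle between cassette_1's own z axis and vertical below 0.1 rad)) and ((x of cassette_2 in the frame of bay_1 between -0.009 and 0.009 m and y of cassette_2 in the frame of bay_1 between -0.008 and 0.008 m and z of cassette_2 in the frame of bay_1 below 0.005 m and angle between cassette_2's own z axis and vertical below 0.1 rad) or (x of cassette_2 in the frame of bay_2 between -0.009 and 0.009 m and y of cassette_2 in the frame of bay_2 between -0.008 and 0.008 m and z of cassette_2 in the frame of bay_2 below 0.005 m and angle between cassette_2's own z axis and vertical below 0.1 rad) or (x of cassette_2 in the frame of bay_3 between -0.009 and 0.009 m and y of cassette_2 in the frame of bay_3 between -0.008 and 0.008 m and z of cassette_2 in the frame of bay_3 below 0.005 m and angle between cassette_2's own z axis and vertical below 0.1 rad)) and ((x of cassette_3 in the frame of bay_1 between -0.009 and 0.009 m and y of cassette_3 in the frame of bay_1 between -0.008 and 0.008 m and z of cassette_3 in the frame of bay_1 below 0.005 m and angle between cassette_3's own z axis and vertical below 0.1 rad) or (x of cassette_3 in the frame of bay_2 between -0.009 and 0.009 m and y of cassette_3 in the frame of bay_2 between -0.008 and 0.008 m and z of cassette_3 in the frame of bay_2 below 0.005 m and angle between cassette_3's own z axis and vertical below 0.1 rad) or (x of cassette_3 in the frame of bay_3 between -0.009 and 0.009 m and y of cassette_3 in the frame of bay_3 between -0.008 and 0.008 m and z of cassette_3 in the frame of bay_3 below 0.005 m and angle between cassette_3's own z axis and vertical below 0.1 rad)) and linear speed of each of cassette_1, cassette_2, cassette_3, roller below 0.03 m/s and value of joint lock above 0.04 m and value of joint each of key_1, key_2, key_3, key_4, key_5, key_6 above 0.0035 m and horizontal distance between roller and stand below 0.02 m and height (world z) of roller below 0.012 m and angle between roller's own z axis and vertical below 0.12 rad); the robot touches nothing.
It fails at once if the fingers press on the seal strip or its rail (over 4 N) (contact force between the fingers and seal_rail above 4 N).
It fails at once if the jar is knocked over (angle between jar's own z axis and vertical above 0.6 rad).
Of cassette_1, cassette_2, cassette_3 only 2 to 3 are there at a start; the rules pass over those that are not, and their reading is None.
At some moment in a run one of cassette_1, cassette_2, cassette_3 may be knocked a few centimetres aside while the robot is not near it.
It also fails if it takes over 210 s, if anything falls off the work surface, if the arm or the gripper's body presses on something with over 40 N, if the wrist force passes 120 N, or if a joint passes its speed limit or range.

ROBOT

A 6-joint arm with a two-finger parallel gripper is mounted at the origin on the work surface. World frame = base frame: x ahead of the robot, y to its left, z up, the work surface at z = 0. Lengths are in mm, angles in degrees, forces in N, time in s.
With the tool pointing down it reaches from about 350 to 850 mm from the base axis. Payload 8.1 kg.
Tool frame: the origin (TCP) lies midway between the tips of the shut fingers; the grasp point (between the pads) lies 19 mm behind it (r.pinch_z is the distance from the TCP to the grasp point, in mm); z points along the fingers, y is the line along which they close (so a half turn about z gives the same grasp; the last joint's range is limited). The gripper opens to 85 mm and grips with 20 to 120 N. Pads are 22 mm wide; open, the fingers measure 114 mm over their backs; the gripper's body (76 mm by 85 mm) begins 54 mm behind the grasp point. The pads swing forward as they close: fully open they stand 13 mm farther back than shut.
Start: joints at [61.226, 7.471, 85.268, -0, 87.261, -4.893], TCP at [242.882, 548.647, 231.292] pointing down, gripper open.
Joint ranges: [-169.43, 169.43], [-51.17, 129.36], [1.28, 143.12], [-76.62, 256.62], [0, 156.53], [-152.29, 152.29]. Speed limits (degrees/s): [136.94, 136.94, 159.86, 180, 180, 180].

INTERFACE

Orientations are given as [roll, pitch, yaw] about the fixed x, y, z axes, in that order (R = Rz(yaw) Ry(pitch) Rx(roll)).
In Python, from bench import sensors, optics, job, r gives the robot as it stands.
- The arm moves only by the tool play_rows, never from a script. Its argument "motion" is a list that holds one entry, the list of rows, each a list of 6 numbers: the shift along the tool's x, y, z in cm, then the turn, a rotation vector about the tool's x, y, z in degrees. In form: [[[x, y, z, ax, ay, az], ...]]. A call has 1 to 5 rows; each row is the pose to reach, as a shift and turn from the pose commanded when the call began, along the tool's axes at that moment; what a row does not reach only later rows make up. A row lasts 1/10 s, in which the tool goes at most 50 mm and 8.59 degrees, less where a joint would pass 70% of its speed; a pose out of reach is approached as far as the arm can. A call with a gripper value outside its range is refused whole. "jaw" is the opening, from 0 (shut) to 1 (fully open), set as the call begins (left out, the last holds). The fingers move at their own pace and stop on an object; "squeeze" is the grip in N (left out, the last holds). Time passes only in rows, so rows that repeat a pose let the fingers close. It gives the time, the measured TCP pose, the force, the opening and the grip force at its end, in the units of the state.
- sensors.sense(): the state, without advancing time (a new reading comes with each control period).
- optics.snapshot(name): name is "side" or "top"; returns a dict with "pixels" (480x640x3 uint8, red, green, blue), "mtx" (3x3 intrinsics, pixels), "R" (3x3) and "t" (3): a world point X has camera coordinates R X + t. Camera axes: x right, y down, z forward; pixel columns grow to the right and rows downward; lengths in mm; the calibration is good to about 2 mm. A picture is of the moment at which its call begins. There is no depth.
- job.hand_in(): hands the job in; it is judged then, once.
The state is a dict: "time": time; "joint_pos": joint angles; "qd": joint speeds; "joint_efforts": joint torques, N m; "tool_pos": TCP position; "tcp_rot": TCP orientation; "ft_force": force on the tool from outside, world axes, zero at the start; "wrist_torque": the same for the moment, N m; "finger_gap": finger opening in mm; "grip_force": force on a finger pad.
Only numpy, scipy, OpenCV 4.12 (cv2) and the standard library are available. Lean on these libraries where they do the work, as an engineer would, in place of code of your own. Each camera call takes 0.05 s, during which the arm holds its last target. There are 200 camera calls.

## Working session

There is one attempt and no reset: what is moved stays moved. The work goes in short steps, Python scripts to look and compute and a tool call to move; the robot and the scene stay as the last step left them, time stands still between calls to the robot, and variables do not carry over. Pictures are saved under pics/ and viewed, at most 17 in all, crops included, and the job is handed in when it is done.

Besides the shell and the picture viewer there is one more tool, called after "Emit:" as a command line: name --argument value ..., lists and objects as JSON in quotes. play_rows: Moves the arm, as the interface text tells. Its arguments: {"type":"object","properties":{"motion":{"type":"array","items":{"type":"array","items":{"type":"array","items":{"type":"number"}}}},"jaw":{"type":"number"},"squeeze":{"type":"number"}},"required":["motion"]}

```bash
ls; mkdir -p pics; python3 - <<'E'
from bench import sensors, optics, job, r
import cv2,numpy as np
s=sensors.sense();print(s)
for n in("top","side"):
    d=optics.snapshot(n);cv2.imwrite(f"pics/{n}0.png",d["pixels"][:,:,::-1]);np.savez(f"{n}0.npz",**d)
    print(n,d["mtx"],d["R"],d["t"])
E
```

```text
pics
{'time': 0.0, 'joint_pos': array([ 6.12280245e+01,  7.51639681e+00,  8.53301856e+01, -4.07483329e-04,
        8.72610671e+01, -4.89313804e+00]), 'qd': array([-0.01111418, -0.04425311, -0.0381958 , -0.06700638,  0.02731832,
       -0.0073277 ]), 'joint_efforts': array([-2.53896142e-03, -5.69380689e+01, -5.00563037e+01, -2.87316252e-04,
        1.45427583e-02, -2.48115623e-05]), 'tool_pos': array([242.5968455 , 548.16139748, 230.22230932]), 'tcp_rot': array([-1.79892708e+02, -8.77673772e-03,  1.56121174e+02]), 'ft_force': array([ 0.17517032, -0.23759637,  0.79355265]), 'wrist_torque': array([-0.0486595 , -0.01441178,  0.03392103]), 'grip_force': 0.0, 'finger_gap': 85.55025506224862}
top [[504.00950633   0.         315.27484965]
 [  0.         504.00950633 245.12422341]
 [  0.           0.           1.        ]] [[ 0.02230416 -0.99974956 -0.00182846]
 [-0.997427   -0.02212763 -0.06818902]
 [ 0.06813148  0.00334466 -0.99767074]] [-50.50200388 567.57518753 906.54748535]
side [[527.58079559   0.         323.14554384]
 [  0.         527.58079559 237.79483999]
 [  0.           0.           1.        ]] [[-0.99914208 -0.03891403 -0.01417033]
 [-0.00738206  0.50403339 -0.86365262]
 [ 0.04075052 -0.86280707 -0.50388824]] [ 541.78056759   98.5990966  1035.82819063]
```

View pics/top0.png

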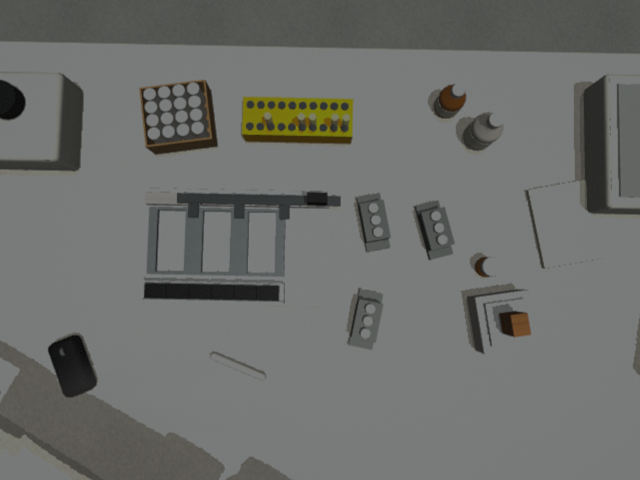

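View pics/side0.png

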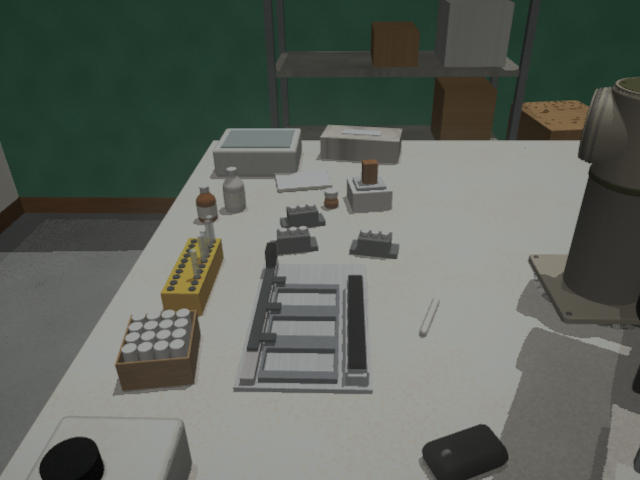

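The top view shows the carrier at left-centre: keys run (145,291) to (279,293), the lock grip is at (317,198), and bays 1, 2, 3 are near (263,241), (217,241), (171,241). Three cassettes are at (373,222), (435,230) and (366,320). The roller and stand are at (515,324), with the jar at (485,267).

```bash
cat > h.py <<'E'
import cv2,numpy as np
from bench import sensors, optics, job, r
from scipy.spatial.transform import Rotation as Ro
def ray(d,px,z):
    px=np.atleast_2d(px).astype(float)
    v=np.c_[px,np.ones(len(px))]@np.linalg.inv(d["mtx"]).T@d["R"]
    c=-d["R"].T@d["t"]
    return c+v*((z-c[2])/v[:,2])[:,None]
def proj(d,X):
    p=(np.atleast_2d(X)@d["R"].T+d["t"])@d["mtx"].T
    return p[:,:2]/p[:,2:]
def blobs(m,amin,amax):
    n,l,st,c=cv2.connectedComponentsWithStats(m.astype(np.uint8))
    return [(c[i],st[i],l==i) for i in range(1,n) if amin<=st[i][4]<=amax]
def roi(m,x0,y0,x1,y1):
    o=np.zeros_like(m);o[y0:y1,x0:x1]=m[y0:y1,x0:x1];return o
def snap(n): return optics.snapshot(n)
def hsv(d): return cv2.cvtColor(d["pixels"],cv2.COLOR_RGB2HSV).astype(int)
def totool(target,yaw):
    """shift cm and turn deg in tool axes from commanded(measured) pose, to pointing-down pose with tool yaw"""
    s=sensors.sense();R0=Ro.from_euler('xyz',s["tcp_rot"],degrees=True)
    R1=Ro.from_euler('xyz',[180,0,yaw],degrees=True)
    return R0.inv().apply(np.array(target)-s["tool_pos"])/10,(R0.inv()*R1).as_rotvec(degrees=True)
E
python3 - <<'E'
from h import *
T=dict(np.load("top0.npz"));S=dict(np.load("side0.npz"))
h=hsv(T);P=T["pixels"].astype(int)
print("px",P[208,374],P[215,366],P[291,200],P[241,263],P[300,590],P[265,480],P[324,516],P[214,240])
m=roi((h[...,1]<40)&(h[...,2]>125),340,180,460,360)
for c,st,l in blobs(m,10,2000): print("cap",c.round(1),st[4],ray(T,c,50).round(1))
m=roi(h[...,2]<25,120,270,300,310)
for c,st,l in blobs(m,300,9000):
    b=cv2.boxPoints(cv2.minAreaRect(np.argwhere(l)[:,::-1].astype(np.float32)));print("strip",b.round(1),ray(T,b,45).round(1).tolist())
m=roi(h[...,2]<25,290,180,345,215)
for c,st,l in blobs(m,30,2000):print("grip",c,st,ray(T,c,66).round(1))
m=roi((h[...,1]>120)&(h[...,0]<20)&(h[...,2]>60),470,240,560,350)
for c,st,l in blobs(m,20,2000):print("orange",c,st,ray(T,c,113).round(1))
big=cv2.resize(cv2.convertScaleAbs(T["pixels"][170:360,140:350],alpha=1.8),None,fx=3.8,fy=3,interpolation=cv2.INTER_CUBIC)
big2=cv2.resize(cv2.convertScaleAbs(T["pixels"][170:370,340:550],alpha=1.8),None,fx=3.8,fy=3)
cv2.imwrite("pics/c1.png",cv2.resize(cv2.convertScaleAbs(T["pixels"][180:360,340:550,::-1],alpha=1.8),None,fx=3.8,fy=3.3,interpolation=cv2.INTER_CUBIC)[:600,:800])
cv2.imwrite("pics/c2.png",cv2.resize(cv2.convertScaleAbs(T["pixels"][180:310,140:345,::-1],alpha=1.8),None,fx=3.9,fy=3.9,interpolation=cv2.INTER_CUBIC))
E
```

```text
px [122 124 124] [83 85 82] [25 26 25] [123 126 125] [121 123 122] [39 34 31] [100  67  39] [50 54 54]
grip [316.07272727 203.01818182] [307 202  20   3  55] [[639.4 -37.8  66. ]]
orange [519.85519126 324.18032787] [511 313  19  23 366] [[ 440.3 -374.9  113. ]]
```

View pics/c1.png

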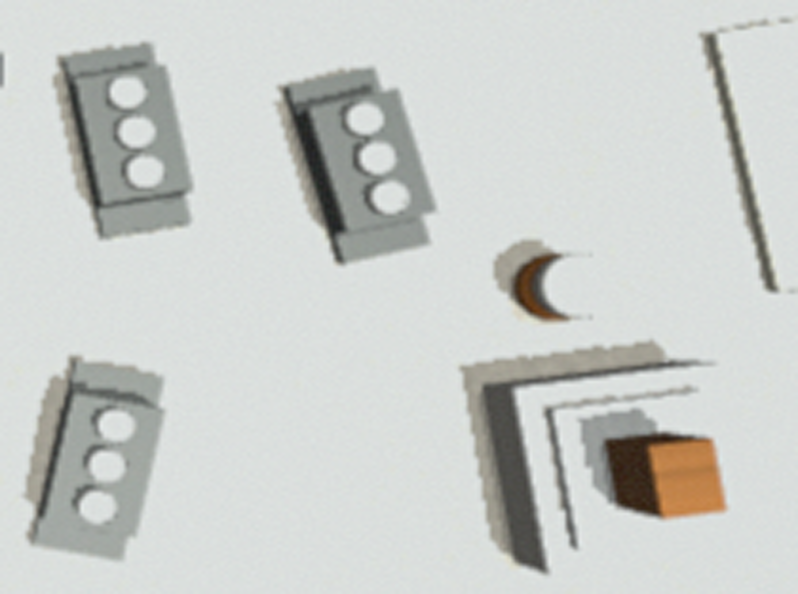

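View pics/c2.png

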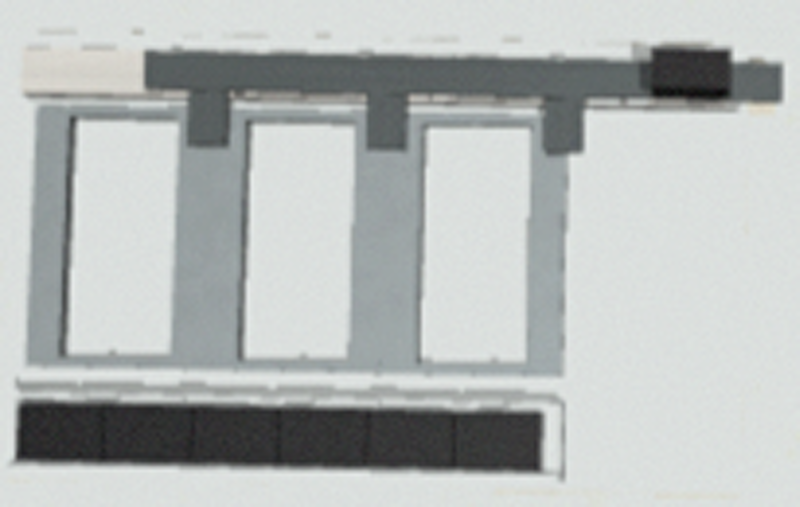

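The crops show the three cassettes' caps clearly, the open stand, and the roller grip top tilted towards the right edge by parallax. They also show the three bays with the tabs beside them and the lock open.

```bash
cat > meas.py <<'E'
from h import *
def caps(d):
    h=hsv(d);m=(h[...,2]>107)
    return [(c,ray(d,c,50)[0]) for c,st,l in blobs(m,40,140) if max(st[2:4])<16]
def line(pts):
    p=np.array(pts)[:,:2];c=p.mean(0);v=np.linalg.svd(p-c)[2][0]
    return c.round(1),np.degrees(np.arctan2(v[1],v[0]))%180
E
python3 - <<'E'
from meas import *
T=dict(np.load("top0.npz"));S=dict(np.load("side0.npz"))
cs=[(c,X) for c,X in caps(T) if 340<c[0]<460 and 180<c[1]<350]
print([(c.round(1).tolist(),X.round(1).tolist()) for c,X in cs])
for n,b in dict(c1=(340,180,400,260),c2=(410,180,460,270),c3=(340,280,400,360)).items():
    q=[X for c,X in cs if b[0]<c[0]<b[2] and b[1]<c[1]<b[3]]
    if len(q)>1: print(n,len(q),line(q))
h=hsv(T)
m=roi(h[...,2]<38,135,275,300,310)
for c,st,l in blobs(m,300,9000):
    b=cv2.boxPoints(cv2.minAreaRect(np.argwhere(l)[:,::-1].astype(np.float32)));print("strip",b.round(1).tolist(),ray(T,b,45).round(1).tolist())
m=roi(h[...,2]<34,300,185,335,210)
for c,st,l in blobs(m,30,2000):print("grip",c,st,ray(T,c,66).round(1))
m=roi(h[...,2]>105,150,200,290,280)
for c,st,l in blobs(m,500,4000):
    (rc,sz,a)=cv2.minAreaRect(np.argwhere(l)[:,::-1].astype(np.float32));b=cv2.boxPoints((rc,sz,a));print("bay",rc,sz,a,ray(T,rc,13).round(1),ray(T,b,13)[:,:2].round(0).tolist())
m=roi((h[...,1]>120)&(h[...,0]<20)&(h[...,2]>115),500,300,560,350)
for c,st,l in blobs(m,20,2000):
  b=cv2.minAreaRect(np.argwhere(l)[:,::-1].astype(np.float32));print("orange",c,st,b,ray(T,c,113).round(1),ray(T,cv2.boxPoints(b),113)[:,:2].round().tolist())
# side view orange roller / jar, edges
h2=hsv(S);m=roi((h2[...,1]>120)&(h2[...,0]<20),355,150,385,190)
for c,st,l in blobs(m,20,2000):
  print("side orange",c,st)
for p in [(519.8,324)]:
  print(proj(S,ray(T,p,113)))
E
```

```text
[([373.0, 207.4], [636.2, -139.5, 50.0]), ([435.7, 215.5], [624.2, -251.4, 50.0]), ([375.7, 219.5], [614.6, -144.6, 50.0]), ([439.0, 227.4], [603.0, -257.4, 50.0]), ([377.9, 231.5], [593.2, -148.8, 50.0]), ([442.4, 239.4], [581.7, -263.4, 50.0]), ([370.2, 308.8], [456.3, -137.1, 50.0]), ([367.9, 321.0], [434.9, -133.4, 50.0]), ([365.3, 333.4], [413.2, -129.3, 50.0])]
c1 3 (array([ 614.7, -144.3]), np.float64(12.19625005539612))
c2 3 (array([ 603. , -257.4]), np.float64(15.819953826658093))
c3 3 (array([ 434.8, -133.2]), np.float64(169.6448729069184))
strip [[144.6999969482422, 297.20001220703125], [145.0, 283.1000061035156], [277.29998779296875, 285.6000061035156], [277.0, 299.70001220703125]] [[467.5, 262.5, 45.0], [492.5, 263.2, 45.0], [493.2, 28.0, 45.0], [468.3, 27.8, 45.0]]
grip [316.31415929 198.83628319] [307 193  20  13 226] [[646.8 -38.   66. ]]
bay (171.22877502441406, 240.509521484375) (26.14398193359375, 60.03124237060547) 2.385944128036499 [[571.6 229.   13. ]] [[517.0, 253.0], [628.0, 253.0], [627.0, 205.0], [516.0, 205.0]]
bay (216.49945068359375, 241.51663208007812) (26.618553161621094, 59.83344268798828) 1.9091522693634033 [[571.6 145.1  13. ]] [[517.0, 170.0], [628.0, 170.0], [627.0, 120.0], [516.0, 120.0]]
bay (261.4740905761719, 242.45877075195312) (26.6389217376709, 59.62687301635742) 1.5481576919555664 [[571.7  61.8  13. ]] [[517.0, 86.0], [627.0, 87.0], [627.0, 37.0], [517.0, 37.0]]
bay (219.5, 249.0) (60.0, 139.0) 90.0 [[557.9 139.1  13. ]] [[611.0, 270.0], [617.0, 12.0], [505.0, 9.0], [500.0, 265.0]]
side orange [369.23529412 161.88235294] [363 161  14   3  34]
[[368.93223342 161.40939334]]
```

```bash
python3 -c "
from h import *
print(totool([614.7,-144.3,130],192.2))"
```

```text
(array([-62.05671736, -48.24194173,  10.10697952]), array([ -0.0921573 ,  -0.03861334, -36.08076959]))
```

Emit:
play_rows --motion '[[[-62,-48.2,0,0,0,-36.1],[-62,-48.2,0,0,0,-36.1],[-62,-48.2,0,0,0,-36.1],[-62,-48.2,0,0,0,-36.1],[-62,-48.2,0,0,0,-36.1]]]' --jaw 1

```text
time: 0.6
tool_pos: [356.4, 337.2, 231.0]
tcp_rot: [-180.0, -0.0, -167.4]
ft_force: [1.4, 0.7, 0.9]
finger_gap: 85.4
grip_force: 0.0
```

Emit:
play_rows --motion '[[[-15.1,-52.5,0,0,0,0],[-15.1,-52.5,0,0,0,0],[-15.1,-52.5,0,0,0,0],[-15.1,-52.5,0,0,0,0],[-15.1,-52.5,0,0,0,0]]]'

```text
time: 1.1
tool_pos: [475.0, 116.5, 231.2]
tcp_rot: [180.0, -0.0, -167.8]
ft_force: [1.6, 1.4, 0.5]
finger_gap: 85.1
grip_force: 0.0
```

```bash
python3 -c "
from h import *
print(sensors.sense()['tool_pos'],totool([614.7,-144.3,130],192.2))"
```

```text
[475.00961921 116.51897448 231.23663661] (array([ -8.13233935, -28.44899648,  10.11966507]), array([ 0.00721534, -0.00293082,  0.02011424]))
```

Emit:
play_rows --motion '[[[-8.1,-28.4,10.1,0,0,0],[-8.1,-28.4,10.1,0,0,0],[-8.1,-28.4,10.1,0,0,0],[-8.1,-28.4,10.1,0,0,0],[-8.1,-28.4,10.1,0,0,0]]]'

```text
time: 1.6
tool_pos: [586.5, -92.0, 149.4]
tcp_rot: [180.0, -0.0, -167.8]
ft_force: [-0.1, 1.2, 0.4]
finger_gap: 85.3
grip_force: 0.0
```

```bash
python3 -c "
from h import *
print(sensors.sense()['tool_pos'],totool([614.7,-144.3,12],192.2))"
```

```text
[586.50175429 -91.98534722 149.38709567] (array([-1.65590024, -5.71419032, 13.73600391]), array([ 0.01974072, -0.02556741,  0.00835485]))
```

Emit:
play_rows --motion '[[[-0.8,-2.8,2,0,0,0],[-1.6,-5.7,3,0,0,0],[-1.6,-5.7,7,0,0,0],[-1.6,-5.7,11,0,0,0],[-1.6,-5.7,13.7,0,0,0]]]'

```text
time: 2.1
tool_pos: [611.8, -142.2, 9.6]
tcp_rot: [179.9, -0.2, -167.8]
ft_force: [-0.5, 0.6, -1.8]
finger_gap: 85.4
grip_force: 0.0
```

Emit:
play_rows --motion '[[[0,0,0,0,0,0],[0,0,0,0,0,0],[0,0,0,0,0,0],[0,0,0,0,0,0],[0,0,0,0,0,0]]]' --jaw 0.1 --squeeze 40

```text
time: 2.6
tool_pos: [615.8, -143.0, 16.3]
tcp_rot: [-179.9, 0.2, -167.8]
ft_force: [-0.2, 0.4, 7.6]
finger_gap: 43.5
grip_force: 44.2
```

```bash
cat > lk.py <<'E'
from h import *
import sys
n,x0,y0,x1,y1,k,out=sys.argv[1],*map(int,sys.argv[2:7]),sys.argv[7]
d=snap(n);cv2.imwrite("pics/"+out,cv2.resize(cv2.convertScaleAbs(d["pixels"][y0:y1,x0:x1,::-1],alpha=1.8),None,fx=k,fy=k,interpolation=cv2.INTER_CUBIC))
E
python3 lk.py side 220 150 420 290 4 g1.png; python3 -c "
from h import *
s=sensors.sense();print(s['finger_gap'],s['grip_force'],s['tool_pos'])
print(totool([571.7,229.3,130],180))"
```

```text
43.37210845231028 44.17919397354126 [ 615.82876025 -142.94861206   16.24782065]
(array([ -3.61229384,  37.29112454, -11.44039832]), array([-0.09741428,  0.22712517, 12.22478566]))
```

View pics/g1.png

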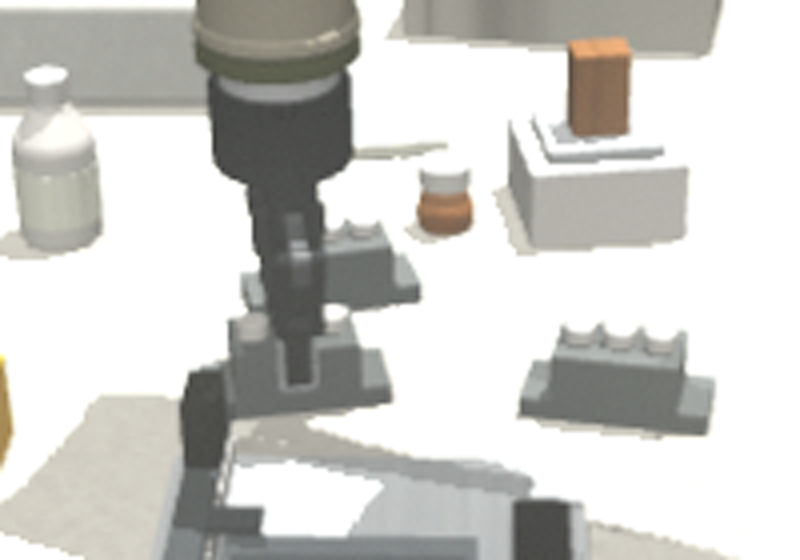

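Emit:
play_rows --motion '[[[0,0,-3,0,0,0],[0,0,-7,0,0,0],[0,0,-11.4,0,0,0],[-0.5,5,-11.4,0,0,5],[-1,10,-11.4,0,0,12.2]]]'

```text
time: 3.15
tool_pos: [604.2, -43.5, 130.9]
tcp_rot: [-180.0, 0.3, 179.6]
ft_force: [0.7, 1.0, -3.6]
finger_gap: 43.3
grip_force: 43.1
```

```bash
python3 -c "
from h import *
s=sensors.sense();print(s['finger_gap'],s['grip_force'],s['tool_pos'],s['tcp_rot'])
print(totool([571.7,229.3,130],180))"
```

```text
43.27356969765551 43.09886813163757 [604.23997181 -43.46673652 130.94007616] [-179.95510806    0.33022395  179.6308347 ]
(array([ 3.43016097, 27.25519142,  0.05288449]), array([-0.04595551,  0.33007817, -0.36929362]))
```

Emit:
play_rows --motion '[[[0.6,5,0,0,0,0],[1.2,10,0,0,0,0],[1.9,15,0,0,0,0],[2.5,20,0,0,0,0],[3.1,24.5,0,0,0,0]]]'

```text
time: 3.65
tool_pos: [570.8, 204.2, 128.2]
tcp_rot: [180.0, 0.0, -180.0]
ft_force: [0.3, 0.8, -2.0]
finger_gap: 43.1
grip_force: 43.1
```

Emit:
play_rows --motion '[[[0.3,2.7,0,0,0,0],[0.3,2.7,0,0,0,0],[0.3,2.7,0,0,0,0],[0.3,2.7,0,0,0,0],[0.3,2.7,0,0,0,0]]]'

```text
time: 4.15
tool_pos: [568.8, 227.6, 127.6]
tcp_rot: [-180.0, -0.0, 179.9]
ft_force: [-0.9, -0.2, -2.5]
finger_gap: 43.3
grip_force: 43.0
```

```bash
python3 - <<'E'
from meas import *
s=sensors.sense();print(s['finger_gap'],s['grip_force'],s['tool_pos'],s['tcp_rot'],s['ft_force'])
print(totool([571.7,229.3,21],180))
d=snap("side");cv2.imwrite("pics/a1.png",cv2.convertScaleAbs(d["pixels"][180:400,150:450,::-1],alpha=1.8).repeat(2,0).repeat(2,1))
E
```

```text
43.2517505012512 43.03860068321228 [568.75421752 227.60957345 127.56409947] [-1.79982602e+02 -1.46497984e-03  1.79927691e+02] [-0.92384344 -0.21712693 -2.52661721]
(array([-0.29463715,  0.17265007, 10.65635048]), array([-0.01739678, -0.00147596, -0.07230896]))
```

View pics/a1.png

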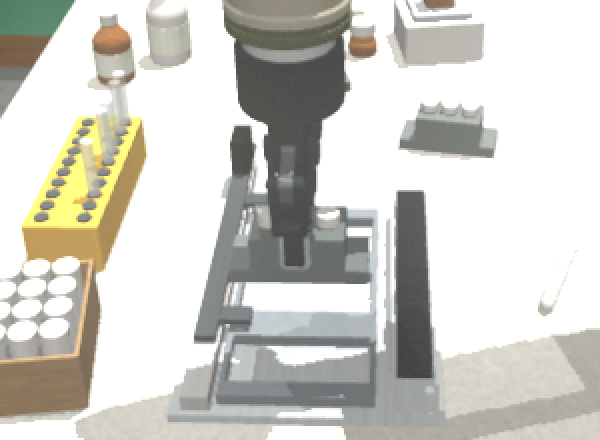

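Cassette is held over bay 3, near zoomed (295,245). I'll check its x offset relative to the tool with the projected foot corners.

```bash
python3 - <<'E'
from meas import *
d=snap("side")
h=hsv(d);t=sensors.sense()['tool_pos'];print(t)
for z in (111,115):
  print(z,proj(d,[[t[0]+dx,t[1]+22,z+zz] for dx in(-52,-35,35,52) for zz in (0,12)]).round(1).tolist())
V=h[...,2]
for row in (303,308,311,314,318): print(row,V[row,260:345].tolist())
E
```

```text
[568.77346185 227.76630435 127.55728578]
111 [[332.7, 321.6], [332.6, 315.3], [321.2, 321.5], [321.1, 315.1], [274.5, 320.8], [274.0, 314.5], [263.2, 320.7], [262.6, 314.3]]
115 [[332.6, 319.5], [332.6, 313.1], [321.2, 319.4], [321.1, 313.0], [274.3, 318.7], [273.8, 312.3], [263.0, 318.6], [262.4, 312.2]]
303 [77, 78, 77, 76, 76, 78, 80, 84, 85, 84, 83, 83, 84, 79, 68, 63, 63, 63, 62, 63, 63, 62, 63, 62, 62, 62, 62, 61, 62, 69, 82, 73, 48, 43, 43, 44, 44, 43, 44, 43, 44, 50, 69, 81, 76, 63, 61, 61, 60, 61, 61, 61, 60, 60, 61, 60, 61, 60, 61, 61, 60, 60, 57, 56, 61, 62, 62, 61, 62, 62, 62, 61, 62, 61, 114, 146, 114, 119, 123, 144, 162, 158, 137, 109, 110]
308 [78, 76, 77, 77, 77, 76, 73, 73, 74, 73, 72, 72, 73, 72, 70, 64, 63, 63, 62, 62, 63, 63, 62, 62, 61, 61, 61, 62, 62, 66, 78, 75, 53, 43, 43, 42, 43, 42, 42, 43, 43, 48, 68, 82, 78, 66, 60, 60, 61, 60, 60, 61, 61, 60, 61, 60, 60, 61, 62, 61, 61, 59, 65, 81, 92, 91, 90, 92, 91, 92, 91, 91, 92, 86, 94, 118, 119, 119, 119, 139, 163, 161, 146, 109, 109]
311 [77, 76, 75, 76, 77, 73, 72, 73, 73, 73, 71, 73, 72, 71, 70, 65, 61, 61, 62, 6
[... 281 characters left out ...]
 76, 77, 76, 73, 71, 71, 71, 71, 71, 71, 71, 71, 70, 70, 65, 61, 62, 61, 62, 62, 61, 62, 62, 61, 60, 61, 60, 62, 61, 61, 66, 71, 72, 74, 75, 73, 70, 70, 70, 71, 72, 73, 71, 63, 61, 60, 59, 60, 59, 59, 60, 60, 59, 60, 59, 59, 60, 60, 60, 60, 61, 76, 90, 91, 90, 91, 91, 90, 90, 91, 91, 91, 87, 96, 117, 117, 117, 130, 154, 163, 161, 147, 110, 109]
318 [76, 76, 77, 72, 61, 63, 63, 63, 63, 64, 64, 64, 62, 63, 61, 63, 63, 61, 61, 61, 61, 60, 60, 60, 61, 62, 61, 61, 60, 61, 61, 60, 60, 60, 61, 60, 59, 60, 60, 60, 59, 61, 60, 58, 59, 59, 59, 60, 61, 59, 59, 59, 60, 59, 60, 60, 59, 59, 59, 61, 60, 60, 59, 59, 60, 60, 61, 60, 61, 60, 60, 61, 60, 60, 63, 82, 108, 118, 132, 157, 163, 158, 139, 109, 108]
```

Emit:
play_rows --motion '[[[-0.4,0.15,3,0,0,0],[-0.4,0.15,6,0,0,0],[-0.4,0.15,8.5,0,0,0],[-0.4,0.15,8.5,0,0,0],[-0.4,0.15,8.5,0,0,0]]]'

```text
time: 4.75
tool_pos: [572.3, 229.8, 42.6]
tcp_rot: [-180.0, -0.1, 180.0]
ft_force: [-0.2, -0.8, -1.5]
finger_gap: 43.6
grip_force: 43.0
```

Emit:
play_rows --motion '[[[0,0,0.4,0,0,0],[0,0,0.8,0,0,0],[0,0,1.2,0,0,0],[0,0,1.6,0,0,0],[0,0,1.6,0,0,0]]]'

```text
time: 5.25
tool_pos: [571.9, 230.3, 25.8]
tcp_rot: [-180.0, -0.1, -180.0]
ft_force: [0.0, -0.3, -3.3]
finger_gap: 43.0
grip_force: 43.0
```

Emit:
play_rows --motion '[[[0,0,0.2,0,0,0],[0,0,0.4,0,0,0],[0,0,0.6,0,0,0],[0,0,0.6,0,0,0],[0,0,0.6,0,0,0]]]'

```text
time: 5.75
tool_pos: [572.7, 230.6, 24.2]
tcp_rot: [-180.0, 0.0, -180.0]
ft_force: [-16.6, -4.3, 27.8]
finger_gap: 43.3
grip_force: 46.8
```

Emit:
play_rows --motion '[[[0,0,-0.4,0,0,0],[0,0,-0.4,0,0,0],[0,0,-0.4,0,0,0],[0,0,-0.4,0,0,0]]]' --jaw 0.75

```text
time: 6.15
tool_pos: [572.4, 230.4, 24.2]
tcp_rot: [-180.0, -0.0, -180.0]
ft_force: [0.1, -0.4, -0.2]
finger_gap: 64.0
grip_force: 0.0
```

Emit:
play_rows --motion '[[[0,0,-4,0,0,0],[0,0,-8,0,0,0],[0,0,-12,0,0,0],[0,-5,-12,0,0,-8],[0,-10,-12,0,0,-15.8]]]'

```text
time: 6.65
tool_pos: [573.7, 130.7, 146.6]
tcp_rot: [-180.0, 0.2, -163.7]
ft_force: [1.1, -0.0, -0.2]
finger_gap: 64.3
grip_force: 0.0
```

```bash
python3 - <<'E'
from meas import *
d=snap("top");q=[(c.round(1).tolist(),X.round(1).tolist()) for c,X in caps(d)];
for a in q: print(a)
b=[ray(d,a[0],58)[0] for a in q if a[0][0]<300 and 200<a[0][1]<280]
print("bay3",b)
c2=[a[1] for a in q if 410<a[0][0]<470 and 180<a[0][1]<270];print(line(c2) if len(c2)>1 else c2)
if len(c2)>1:
  l=line(c2);print(totool([*l[0],140],180+l[1]))
E
```

```text
([194.2, 101.2], [823.0, 187.2, 50.0])
([179.6, 103.0], [819.0, 213.5, 50.0])
([150.5, 106.7], [811.1, 265.9, 50.0])
([165.1, 104.9], [815.0, 239.7, 50.0])
([195.7, 114.2], [799.1, 183.6, 50.0])
([181.2, 116.1], [794.9, 209.6, 50.0])
([166.6, 118.0], [790.8, 235.9, 50.0])
([152.0, 119.7], [787.1, 262.2, 50.0])
([197.2, 127.3], [774.9, 180.0, 50.0])
([182.7, 128.1], [773.0, 206.1, 50.0])
([167.7, 129.4], [770.0, 233.1, 50.0])
([153.5, 133.0], [762.8, 258.5, 50.0])
([435.9, 215.5], [624.1, -251.7, 50.0])
([439.1, 227.4], [602.9, -257.5, 50.0])
([442.5, 239.3], [581.8, -263.8, 50.0])
([370.4, 308.7], [456.4, -137.6, 50.0])
([367.9, 321.0], [434.8, -133.5, 50.0])
([365.4, 333.3], [413.3, -129.3, 50.0])
bay3 []
(array([ 602.9, -257.7]), np.float64(15.963491498972047))
(array([  8.26010137, -37.20699629,   0.68156798]), array([-2.56739996e-01, -4.94189646e-04,  1.02153605e+00]))
```

Emit:
play_rows --motion '[[[8.2,-37.2,0.7,0,0,0],[8.2,-37.2,0.7,0,0,0],[8.2,-37.2,0.7,0,0,0],[8.2,-37.2,0.7,0,0,0],[8.2,-37.2,0.7,0,0,0]]]' --jaw 1

```text
time: 7.2
tool_pos: [586.9, -121.1, 139.5]
tcp_rot: [180.0, -0.0, -164.2]
ft_force: [1.1, -0.3, 1.3]
finger_gap: 85.1
grip_force: 0.0
```

```bash
python3 - <<'E'
from meas import *
print(totool([602.9,-257.7,12],195.9), sensors.sense()['tool_pos'])
d=snap("top");q=caps(d)
print([(ray(d,a[0],58)[0].round(1).tolist()) for a in q if a[0][0]<300 and 200<a[0][1]<280])
E
```

```text
(array([  2.18195847, -13.58590595,  12.74793898]), array([ 0.01408367, -0.01508168, -0.093343  ])) [ 586.92842383 -121.05576503  139.50699957]
[[593.2, 230.2, 58.0], [571.2, 230.3, 58.0], [549.4, 230.4, 58.0]]
```

Cassette 1 is seated in bay 3: its caps are centred at (571, 230) at the expected height. Next is cassette 2.

Emit:
play_rows --motion '[[[0.8,-5,1,0,0,0],[1.6,-10,2,0,0,0],[2.2,-13.6,3,0,0,0],[2.2,-13.6,6,0,0,0],[2.2,-13.6,8,0,0,0]]]'

```text
time: 7.75
tool_pos: [602.3, -257.3, 57.6]
tcp_rot: [179.9, -0.1, -164.3]
ft_force: [-0.3, 1.1, -0.3]
finger_gap: 85.7
grip_force: 0.0
```

Emit:
play_rows --motion '[[[0,0,1.5,0,0,0],[0,0,3,0,0,0],[0,0,4.5,0,0,0],[0,0,4.5,0,0,0],[0,0,4.5,0,0,0]]]'

```text
time: 8.25
tool_pos: [603.3, -255.7, 15.0]
tcp_rot: [180.0, -0.0, -164.2]
ft_force: [-1.1, -0.9, 0.2]
finger_gap: 85.2
grip_force: 0.0
```

Emit:
play_rows --motion '[[[0,0,0,0,0,0],[0,0,0,0,0,0],[0,0,0,0,0,0],[0,0,0,0,0,0],[0,0,0,0,0,0]]]' --jaw 0.1

```text
time: 8.75
tool_pos: [604.0, -256.3, 16.2]
tcp_rot: [-179.9, 0.1, -164.2]
ft_force: [0.1, 0.2, 6.3]
finger_gap: 43.2
grip_force: 42.4
```

Emit:
play_rows --motion '[[[0,0,-3,0,0,0],[0,0,-7,0,0,0],[0,0,-11.6,0,0,0],[-1,5,-11.6,0,0,8],[-1,10,-11.6,0,0,15.9]]]'

```text
time: 9.25
tool_pos: [587.5, -158.3, 133.5]
tcp_rot: [-179.9, 0.3, 179.5]
ft_force: [0.0, 1.5, -2.0]
finger_gap: 43.6
grip_force: 41.7
```

```bash
python3 -c "
from h import *
s=sensors.sense();print(s['finger_gap'],s['grip_force'],s['tool_pos'],s['tcp_rot'])
print(totool([572.7,145.2,130],180))"
```

```text
43.55928505523028 41.65982723236084 [ 587.51139823 -158.3395291   133.50149356] [-179.92145565    0.28774914  179.46723408]
(array([ 1.76505481, 30.33930782,  0.29969872]), array([-0.07988144,  0.28738185, -0.53296195]))
```

Emit:
play_rows --motion '[[[0.3,5,0,0,0,0],[0.6,10,0,0,0,0],[0.9,15,0,0,0,0],[1.2,20,0,0,0,0],[1.5,25,0,0,0,0]]]'

```text
time: 9.75
tool_pos: [570.4, 93.5, 130.7]
tcp_rot: [-180.0, -0.0, 179.9]
ft_force: [1.0, -0.6, -1.3]
finger_gap: 43.4
grip_force: 41.6
```

Emit:
play_rows --motion '[[[0,3,0,0,0,0],[0,5.3,0,0,0,0],[0,5.3,0,0,0,0],[0,5.3,0,0,0,0],[0,5.3,0,0,0,0]]]'

```text
time: 10.25
tool_pos: [571.1, 143.7, 130.6]
tcp_rot: [-180.0, -0.0, 179.9]
ft_force: [-1.2, 1.0, -2.0]
finger_gap: 43.4
grip_force: 41.7
```

```bash
python3 - <<'E'
from meas import *
d=snap("side");V=hsv(d)[...,2]
s=sensors.sense();t=s['tool_pos'];print(t,s['tcp_rot'],totool([572.7,145.2,28],180))
p=proj(d,[[t[0]+dx,t[1]+22,t[2]-16+zz] for dx in(-35,35) for zz in (14,20)]);print(p)
for row in (int(p[0,1]),int(p[1,1])): print(row,int(p[2,0])-8,V[row,int(p[2,0])-8:int(p[2,0])+12].tolist(),int(p[0,0])-8,V[row,int(p[0,0])-8:int(p[0,0])+12].tolist())
E
```

```text
[571.18426766 143.56018932 130.66140429] [-1.79979373e+02 -2.85916157e-02  1.79854271e+02] (array([-0.15627863,  0.16806199, 10.26600388]), array([-0.020591  , -0.02861783, -0.14572406]))
[[321.77415306 279.36201066]
 [321.71629775 276.28257947]
 [278.51340564 278.90331943]
 [278.30184134 275.83259281]]
279 270 [76, 74, 74, 76, 75, 75, 74, 74, 75, 70, 65, 63, 65, 64, 64, 64, 65, 63, 64, 63] 313 [63, 63, 62, 63, 63, 63, 63, 64, 63, 61, 61, 62, 63, 63, 64, 65, 65, 63, 64, 64]
276 270 [77, 74, 75, 74, 74, 74, 75, 74, 73, 71, 64, 65, 64, 64, 65, 65, 64, 64, 64, 64] 313 [63, 62, 64, 64, 62, 63, 64, 63, 63, 62, 62, 64, 63, 64, 64, 64, 64, 65, 64, 64]
```

Emit:
play_rows --motion '[[[-0.2,0.15,3,0,0,0],[-0.2,0.15,6,0,0,0],[-0.2,0.15,9,0,0,0],[-0.2,0.15,9.5,0,0,0],[-0.2,0.15,9.7,0,0,0]]]'

```text
time: 10.8
tool_pos: [572.6, 145.2, 33.2]
tcp_rot: [-180.0, -0.1, 179.9]
ft_force: [0.1, -0.1, -1.1]
finger_gap: 43.3
grip_force: 41.6
```

Emit:
play_rows --motion '[[[0,0,0.3,0,0,0],[0,0,0.6,0,0,0],[0,0,0.8,0,0,0],[0,0,0.9,0,0,0],[0,0,0.9,0,0,0]]]'

```text
time: 11.3
tool_pos: [573.4, 146.2, 25.2]
tcp_rot: [180.0, 0.0, 179.9]
ft_force: [-0.4, -0.4, -0.8]
finger_gap: 43.2
grip_force: 41.6
```

Within about 1 mm of the floor: release and rise.

Emit:
play_rows --motion '[[[0,0,0.1,0,0,0],[0,0,0.1,0,0,0],[0,0,0.1,0,0,0],[0,0,0.1,0,0,0]]]' --jaw 0.75

```text
time: 11.7
tool_pos: [573.4, 146.2, 24.1]
tcp_rot: [180.0, 0.0, 179.9]
ft_force: [0.5, 0.7, 0.2]
finger_gap: 64.2
grip_force: 0.0
```

Emit:
play_rows --motion '[[[0,0,-4,0,0,0],[0,0,-8,0,0,0],[0,0,-11,0,0,0],[3,-4,-11,0,0,5],[6,-8,-11,0,0,10.4]]]'

```text
time: 12.2
tool_pos: [514.1, 66.1, 135.9]
tcp_rot: [180.0, 0.2, 169.5]
ft_force: [-0.1, -1.1, -0.9]
finger_gap: 64.0
grip_force: 0.0
```

```bash
python3 - <<'E'
from meas import *
print(totool([434.8,-133.3,130],169.6), sensors.sense()['tool_pos'])
E
```

```text
(array([  4.14567757, -21.04982189,   0.55496962]), array([ 0.038908  ,  0.22111449, -0.14820254])) [514.06823281  66.05206586 135.85359925]
```

Emit:
play_rows --motion '[[[1,-5,0,0,0,0],[2,-10,0,0,0,0],[3,-15,0,0,0,0],[4.1,-20,0,0,0,0],[4.1,-21.1,0,0,0,0]]]' --jaw 1

```text
time: 12.7
tool_pos: [432.7, -137.4, 134.3]
tcp_rot: [-179.9, 0.0, 169.3]
ft_force: [1.1, 0.7, 0.4]
finger_gap: 85.8
grip_force: 0.0
```

```bash
python3 - <<'E'
from meas import *
print(totool([434.8,-133.3,13],169.6), sensors.sense()['tool_pos'])
d=snap("top");q=caps(d)
print([(ray(d,a[0],58)[0].round(1).tolist()) for a in q if a[0][0]<300 and 200<a[0][1]<280])
d=snap("side")
h=hsv(d);print([c.round(1).tolist()+[st[4]] for c,st,l in blobs(roi(h[...,2]>105,340,220,410,260),5,60)], proj(d,[[434.8,-133.3,50],[456.4,-137.6,50],[413.3,-129.3,50]]))
E
```

```text
(array([-0.12804217,  0.45876389, 12.12599372]), array([-0.08923737,  0.01978583, -0.26541069])) [ 432.68600219 -137.37807608  134.26647755]
[[593.2, 230.1, 58.0], [594.1, 145.8, 58.0], [571.0, 230.2, 58.0], [571.7, 146.0, 58.0], [549.1, 230.1, 58.0], [550.0, 146.0, 58.0]]
[] [[374.74815363 230.88222409]
 [364.7002309  229.84050858]
 [384.8219604  231.86331131]]
```

Emit:
play_rows --motion '[[[0,0.2,3,0,0,0],[0,0.2,5.5,0,0,0],[0,0.2,5.5,0,0,0],[0,0.2,5.5,0,0,0]]]'

```text
time: 13.2
tool_pos: [434.8, -131.0, 79.1]
tcp_rot: [180.0, -0.1, 169.6]
ft_force: [1.1, -0.2, 0.3]
finger_gap: 85.4
grip_force: 0.0
```

```bash
python3 - <<'E'
from meas import *
print(totool([434.8,-133.3,13],169.6), sensors.sense()['tool_pos'])
d=snap("side");
for p in proj(d,[[434.8,-133.3,50],[456.4,-137.6,50],[413.3,-129.3,50],[434.8-51,-133.3+9+22,0],[434.8+51,-133.3-9+22,0]]): cv2.circle(d["pixels"],tuple(int(v) for v in p.round()),1,(255,0,0),-1)
cv2.imwrite("pics/b1.png",cv2.resize(cv2.convertScaleAbs(d["pixels"][180:280,310:440,::-1],alpha=1.8),None,fx=4,fy=4))
E
```

```text
(array([-0.05095037, -0.23354503,  6.60692127]), array([ 0.02469949, -0.06738109, -0.02283072])) [ 434.79268548 -130.95296559   79.0707663 ]
```

View pics/b1.png

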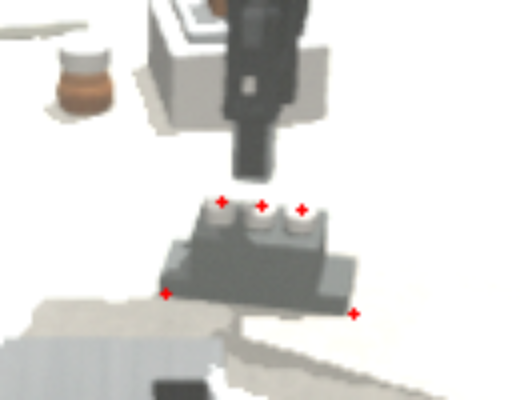

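The cassette is where it was measured; the dots sit on its caps at zoomed (222,202), (262,206) and (302,210). Descend and grip.

Emit:
play_rows --motion '[[[0,-0.1,3,0,0,0],[0,-0.2,5.5,0,0,0],[0,-0.2,6.4,0,0,0],[0,-0.2,6.4,0,0,0]]]'

```text
time: 13.65
tool_pos: [434.2, -133.4, 14.8]
tcp_rot: [180.0, -0.1, 169.5]
ft_force: [-0.7, -0.5, -0.3]
finger_gap: 85.3
grip_force: 0.0
```

Emit:
play_rows --motion '[[[0,0,0,0,0,0],[0,0,0,0,0,0],[0,0,0,0,0,0],[0,0,0,0,0,0],[0,0,0,0,0,0]]]' --jaw 0.1

```text
time: 14.15
tool_pos: [435.7, -134.2, 16.5]
tcp_rot: [-180.0, 0.1, 169.5]
ft_force: [-1.6, 2.0, 6.7]
finger_gap: 43.4
grip_force: 41.7
```

Emit:
play_rows --motion '[[[0,0,-3,0,0,0],[0,0,-7,0,0,0],[0,0,-11.6,0,0,0],[-3,4,-11.6,0,0,-5],[-6,8,-11.6,0,0,-10.4]]]'

```text
time: 14.65
tool_pos: [510.6, -66.7, 134.6]
tcp_rot: [-179.9, 0.4, 179.9]
ft_force: [0.5, -0.5, -2.1]
finger_gap: 43.2
grip_force: 42.3
```

```bash
python3 -c "
from h import *
s=sensors.sense();print(s['finger_gap'],s['grip_force'],s['tool_pos'],s['tcp_rot'])
print(totool([572.7,61.7,130],180))"
```

```text
43.188165368071175 42.33201205730438 [510.60722795 -66.65141816 134.62448168] [-179.89609991    0.38516121  179.918133  ]
(array([-6.18768281, 12.84489376,  0.48076279]), array([-0.10417485,  0.38508681, -0.0822159 ]))
```

Emit:
play_rows --motion '[[[-2,4,0,0,0,0],[-4,8,0,0,0,0],[-6.2,12.4,0,0,0,0],[-6.2,12.9,0,0,0,0],[-6.2,12.9,0,0,0,0]]]'

```text
time: 15.15
tool_pos: [569.9, 64.3, 130.5]
tcp_rot: [-180.0, -0.1, -179.9]
ft_force: [-0.3, 0.0, -2.2]
finger_gap: 43.3
grip_force: 42.5
```

```bash
python3 - <<'E'
from meas import *
d=snap("side");V=hsv(d)[...,2]
s=sensors.sense();t=s['tool_pos'];print(t,s['tcp_rot'],totool([572.7,61.7,33],180))
p=proj(d,[[t[0]+dx,t[1]+22,t[2]-16+zz] for dx in(-35,35) for zz in (14,20)]);print(p)
for row in (int(p[0,1]),int(p[1,1])): print(row,int(p[2,0])-8,V[row,int(p[2,0])-8:int(p[2,0])+12].tolist(),int(p[0,0])-8,V[row,int(p[0,0])-8:int(p[0,0])+12].tolist())
E
```

```text
[569.71408297  63.04871972 130.563466  ] [-1.79969059e+02 -6.22344434e-02 -1.79995048e+02] (array([-0.30917717, -0.12962922,  9.75608795]), array([-0.03094412, -0.0622331 ,  0.00496886]))
[[324.51912734 252.99186289]
 [324.47471254 250.05882238]
 [284.50768176 252.64927203]
 [284.33181579 249.72420603]]
252 276 [61, 74, 74, 74, 75, 73, 73, 73, 72, 69, 65, 65, 64, 64, 65, 64, 65, 66, 64, 64] 316 [65, 65, 65, 64, 64, 64, 64, 65, 63, 64, 65, 65, 65, 65, 65, 65, 65, 66, 65, 123]
250 276 [74, 80, 74, 74, 74, 74, 73, 74, 73, 67, 64, 64, 65, 64, 65, 64, 64, 65, 65, 64] 316 [65, 65, 64, 65, 64, 65, 65, 64, 64, 65, 73, 75, 75, 75, 75, 76, 75, 75, 73, 125]
```

Emit:
play_rows --motion '[[[-0.3,-0.1,3,0,0,0],[-0.3,-0.1,6,0,0,0],[-0.3,-0.1,9,0,0,0],[-0.3,-0.1,9.5,0,0,0],[-0.3,-0.1,9.7,0,0,0]]]'

```text
time: 15.7
tool_pos: [572.1, 60.6, 33.4]
tcp_rot: [-180.0, -0.1, 179.8]
ft_force: [0.3, 0.2, -1.5]
finger_gap: 43.6
grip_force: 42.4
```

Emit:
play_rows --motion '[[[0,0,0.3,0,0,0],[0,0,0.6,0,0,0],[0,0,0.8,0,0,0],[0,0,0.9,0,0,0],[0,0,0.9,0,0,0]]]'

```text
time: 16.2
tool_pos: [573.3, 61.9, 25.1]
tcp_rot: [-180.0, 0.0, 179.9]
ft_force: [-0.5, -0.0, -2.8]
finger_gap: 43.4
grip_force: 42.4
```

Emit:
play_rows --motion '[[[0,0,0.1,0,0,0],[0,0,0.1,0,0,0],[0,0,0.1,0,0,0],[0,0,0.1,0,0,0]]]' --jaw 0.75

```text
time: 16.6
tool_pos: [573.4, 61.9, 24.2]
tcp_rot: [180.0, 0.0, 179.9]
ft_force: [-0.1, -0.3, -0.1]
finger_gap: 64.1
grip_force: 0.0
```

Emit:
play_rows --motion '[[[0,0,-4,0,0,0],[0,0,-8,0,0,0],[-2,-4,-11,0,0,0],[-4,-9,-11,0,0,0],[-6,-13,-11,0,0,0]]]'

```text
time: 17.1
tool_pos: [634.0, -67.9, 136.6]
tcp_rot: [-180.0, 0.2, -180.0]
ft_force: [1.3, 0.4, -1.1]
finger_gap: 64.3
grip_force: 0.0
```

Emit:
play_rows --motion '[[[-1.4,-3.3,0,0,0,0],[-1.4,-3.3,0,0,0,0],[-1.4,-3.3,0,0,0,0]]]' --jaw 0

```text
time: 17.4
tool_pos: [646.1, -100.5, 133.6]
tcp_rot: [180.0, -0.0, 179.8]
ft_force: [0.2, 0.8, 0.7]
finger_gap: 20.7
grip_force: 0.0
```

```bash
python3 - <<'E'
from meas import *
s=sensors.sense();print(s['tool_pos'],s['finger_gap'],totool([646.8,-100,44],180))
d=snap("top");q=caps(d)
print([(ray(d,a[0],58)[0].round(1).tolist()) for a in q if a[0][0]<300 and 200<a[0][1]<280])
E
```

```text
[ 646.14467533 -100.51556387  133.61317336] 20.664719347512914 (array([-0.06924891,  0.04823043,  8.96130791]), array([ 0.0226745 , -0.02480516, -0.18741595]))
[[593.2, 230.1, 58.0], [594.3, 145.8, 58.0], [595.1, 61.1, 58.0], [571.4, 230.3, 58.0], [571.8, 146.1, 58.0], [572.3, 61.5, 58.0], [549.5, 230.5, 58.0], [550.0, 146.0, 58.0], [550.4, 61.5, 58.0]]
```

All three cassettes are in their bays, within about 1.5 mm of centre. Next is the lock.

Emit:
play_rows --motion '[[[-0.1,0,3,0,0,0],[-0.1,0,6,0,0,0],[-0.1,0,9,0,0,0],[-0.1,0,9,0,0,0],[-0.1,0,9,0,0,0]]]'

```text
time: 17.95
tool_pos: [646.5, -98.3, 43.9]
tcp_rot: [180.0, -0.1, -180.0]
ft_force: [-1.0, 0.1, 0.7]
finger_gap: -0.3
grip_force: 0.0
```

Emit:
play_rows --motion '[[[0,1.4,0,0,0,0],[0,2.8,0,0,0,0],[0,4.2,0,0,0,0],[0,5.2,0,0,0,0],[0,6,0,0,0,0]]]'

```text
time: 18.45
tool_pos: [648.0, -38.5, 45.0]
tcp_rot: [-180.0, 0.1, 180.0]
ft_force: [1.1, -2.7, 2.7]
finger_gap: 0.2
grip_force: 1.6
```

Emit:
play_rows --motion '[[[0,0.3,0,0,0,0],[0,0.6,0,0,0,0],[0,0.9,0,0,0,0],[0,0.9,0,0,0,0]]]'

```text
time: 18.85
tool_pos: [647.0, -30.4, 43.6]
tcp_rot: [180.0, -0.0, 179.9]
ft_force: [0.7, -0.7, -0.5]
finger_gap: -0.0
grip_force: 0.1
```

Emit:
play_rows --motion '[[[0,0.2,0,0,0,0],[0,0.4,0,0,0,0],[0,0.6,0,0,0,0],[0,0.6,0,0,0,0]]]'

```text
time: 19.25
tool_pos: [647.0, -26.3, 43.6]
tcp_rot: [-179.9, -0.0, 179.9]
ft_force: [0.3, -10.0, 0.8]
finger_gap: -0.3
grip_force: 4.7
```

Emit:
play_rows --motion '[[[0,0.2,0,0,0,0],[0,0.4,0,0,0,0],[0,0.4,0,0,0,0],[0,0.4,0,0,0,0]]]'

```text
time: 19.65
tool_pos: [647.1, -26.0, 43.8]
tcp_rot: [-179.6, -0.0, 179.8]
ft_force: [0.2, -23.6, -1.1]
finger_gap: -0.0
grip_force: 11.8
```

```bash
python3 lk.py side 200 200 400 350 4 l1.png; python3 -c "
from h import *
s=sensors.sense();print(s['tool_pos'],s['ft_force'])"
```

```text
[647.01878999 -26.0308175   43.73750028] [ -0.50146217 -23.67661024  -0.67368363]
```

View pics/l1.png

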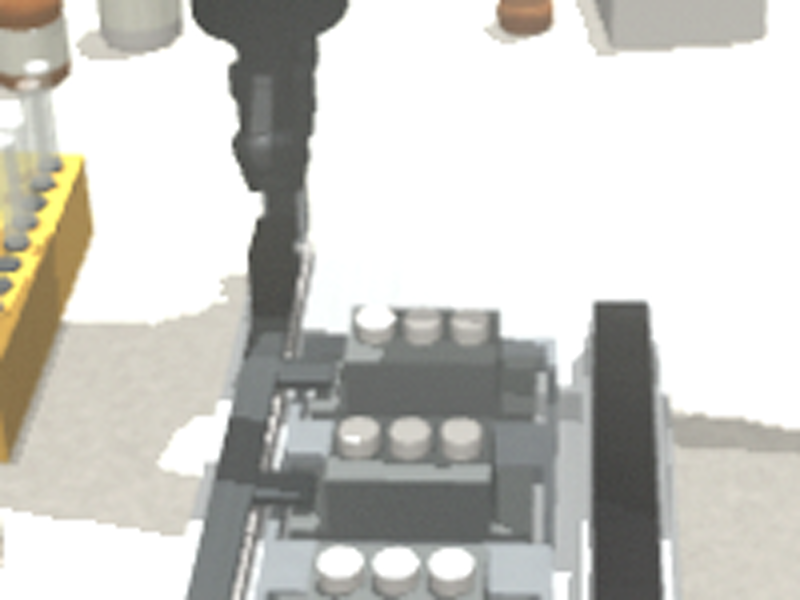

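The lock is at its hard stop, with the tabs over the feet (zoomed (305,375) and (285,490)). Back off and measure the roller.

Emit:
play_rows --motion '[[[0,-2,0,0,0,0],[0,-4,-4,0,0,0],[0,-4,-9,0,0,0],[0,-4,-14,0,0,0],[0,-4,-16,0,0,0]]]'

```text
time: 20.2
tool_pos: [649.5, -60.8, 210.5]
tcp_rot: [-180.0, 0.4, 179.9]
ft_force: [-0.3, -1.0, 1.6]
finger_gap: 0.0
grip_force: 0.0
```

```bash
python3 - <<'E'
from meas import *
print(sensors.sense()['tool_pos'])
d=snap("top");h=hsv(d);V=h[...,2]
for c,st,l in blobs(roi(h[...,2]<34,250,185,345,215),30,2000):print("grip",c,st[:5],ray(d,c,66).round(1))
R,G,B=[d["pixels"][...,i].astype(int) for i in range(3)]
m=roi((R-B>35),490,300,560,350)
for c,st,l in blobs(m,20,2000):
  for t in (60,80,95):
    k=l&(R>t)
    b=cv2.minAreaRect(np.argwhere(k)[:,::-1].astype(np.float32));print(t,k.sum(),b,ray(d,b[0],113).round(1),ray(d,cv2.boxPoints(b),113)[:,:2].round(1).tolist())
# jar: brown in side
s=snap("side");hs=hsv(s);R2=s["pixels"].astype(int)
for c,st,l in blobs(roi((R2[...,0]-R2[...,2]>20),318,185,345,212),10,400):print("jar side",c,st[:5],ray(s,c,15))
for c,st,l in blobs(roi((R2[...,0]-R2[...,2]>20),350,150,390,192),10,1400):
  print("roll side",c,st[:5], cv2.boxPoints(cv2.minAreaRect(np.argwhere(l)[:,::-1].astype(np.float32))).tolist())
# stand dark walls in top view: print edges
cv2.imwrite("pics/r1.png",cv2.resize(cv2.convertScaleAbs(d["pixels"][240:365,455:560,::-1],alpha=1.5),None,fx=4.8,fy=4.8,interpolation=cv2.INTER_CUBIC))
E
```

```text
[649.46594012 -60.79904511 210.53068845]
grip [331.27173913 188.15217391] [317 185  28   7  92] [[666.3 -63.9  66. ]]
grip [291.8436214  198.49382716] [282 192  21  13 243] [[646.5   4.9  66. ]]
60 397 ((520.0946044921875, 324.0675354003906), (22.851459503173828, 17.5906925201416), 80.53767395019531) [[ 440.5 -375.3  113. ]] [[456.0, -358.1], [461.3, -386.5], [425.0, -392.4], [419.7, -364.1]]
80 381 ((520.3919067382812, 324.3513488769531), (22.193862915039062, 17.09749412536621), 80.53767395019531) [[ 440.  -375.7  113. ]] [[455.1, -359.1], [460.3, -386.6], [425.0, -392.4], [419.8, -364.9]]
95 367 ((520.661865234375, 324.5520324707031), (21.820207595825195, 16.80232048034668), 81.25383758544922) [[ 439.7 -376.2  113. ]] [[454.7, -360.0], [459.5, -387.1], [424.7, -392.3], [420.0, -365.3]]
jar side [330.97222222 202.31481481] [324 198  14  10 108] [[ 535.36719581 -341.49724044   15.        ]]
roll side [369.95121951 170.52439024] [362 159  16  25 328] [[362.0, 159.0], [377.0, 159.0], [377.0, 183.0], [362.0, 183.0]]
```

View pics/r1.png

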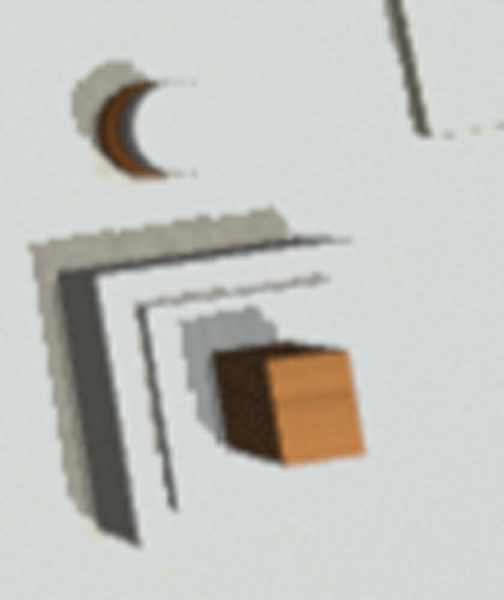

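```bash
python3 - <<'E'
from meas import *
s=snap("side");print(proj(s,[[440,-375.7,113],[440,-375.7,85]]));print(totool([440,-375.7,190],189.5))
E
```

```text
[[369.1456877  161.26941255]
 [368.81635856 171.63414225]]
(array([ 20.80428193, -31.5508486 ,   1.54648026]), array([-0.02364936,  0.21943258, -9.56830988]))
```

Emit:
play_rows --motion '[[[2.7,-4.1,0.8,0,0,-3],[5.4,-8.3,1.5,0,0,-6],[8.2,-12.4,1.5,0,0,-9.5],[11,-16.6,1.5,0,0,-9.5],[13.7,-20.7,1.5,0,0,-9.5]]]' --jaw 1

```text
time: 20.85
tool_pos: [507.5, -267.6, 186.1]
tcp_rot: [179.8, -0.2, -170.5]
ft_force: [0.4, -0.9, -0.5]
finger_gap: 72.6
grip_force: 0.0
```

```bash
python3 -c "
from h import *
s=sensors.sense();print(s['tool_pos'],s['joint_pos']);print(totool([439.5,-375.7,190],189.5))"
```

```text
[ 507.49903638 -267.60196579  186.12739082] [-3.29371002e+01  5.08896750e+00  9.25716331e+01  2.32201967e-02
  8.25846968e+01 -1.32396987e+02]
(array([ 8.48471917, -9.5443967 , -0.39311929]), array([ 0.18245283, -0.16556481, -0.04315913]))
```

Emit:
play_rows --motion '[[[3,-3.4,0,0,0,0],[6,-6.8,0,0,0,0],[8.3,-9.4,0,0,0,0],[8.3,-9.4,0,0,0,0],[8.3,-9.4,0,0,0,0]]]'

```text
time: 21.35
tool_pos: [442.4, -373.1, 186.7]
tcp_rot: [179.8, -0.1, -170.7]
ft_force: [-0.3, -0.2, -0.1]
finger_gap: 85.4
grip_force: 0.0
```

```bash
python3 -c "
from h import *
s=sensors.sense();print(s['tool_pos'],s['joint_pos']);print(totool([439.5,-375.7,66],189.5))"
```

```text
[ 442.39197714 -373.14396266  186.69351014] [-4.52478446e+01  5.80197030e+00  9.17523083e+01  4.11389783e-02
  8.26589124e+01 -1.44566162e+02]
(array([ 0.30771273, -0.24700591, 12.06907219]), array([ 0.19749769, -0.09005049, -0.18701483]))
```

Emit:
play_rows --motion '[[[0.2,-0.2,3,0,0,0],[0.2,-0.2,6,0,0,0],[0.2,-0.2,7,0,0,0],[0.2,-0.2,7,0,0,0]]]'

```text
time: 21.75
tool_pos: [441.1, -373.5, 116.1]
tcp_rot: [179.7, -0.2, -170.5]
ft_force: [-0.5, 0.1, 0.6]
finger_gap: 85.1
grip_force: 0.0
```

```bash
python3 - <<'E'
from h import *
s=sensors.sense();print(s['tool_pos'],s['ft_force']);print(totool([439.5,-375.7,66],189.5))
d=snap("side");cv2.imwrite("pics/r2.png",cv2.resize(cv2.convertScaleAbs(d["pixels"][100:230,290:450,::-1],alpha=1.8),None,fx=4,fy=4))
E
```

```text
[ 441.12775198 -373.47427377  116.12342744] [-0.50115303  0.05723398  0.62428415]
(array([ 0.18268142, -0.2163389 ,  5.01192968]), array([ 0.27108895, -0.16722816,  0.00907112]))
```

View pics/r2.png

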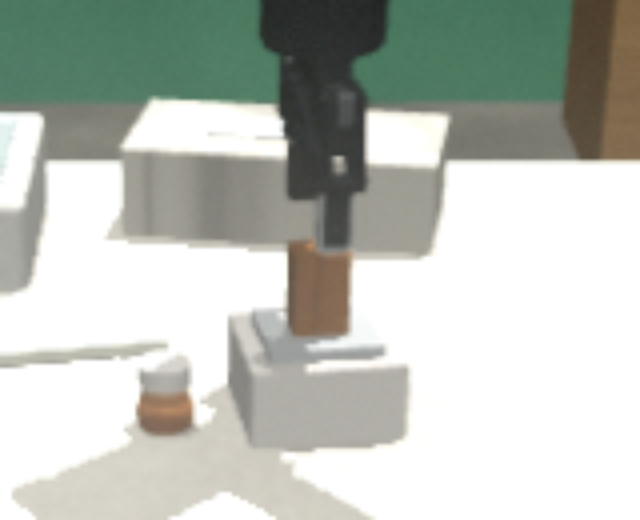

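The fingers straddle the roller grip at zoomed (320,290), and the jar at (165,400) is clear. Descend and grip.

Emit:
play_rows --motion '[[[0.1,-0.2,2,0,0,0],[0.1,-0.2,4,0,0,0],[0.1,-0.2,5,0,0,0],[0.1,-0.2,5,0,0,0],[0.1,-0.2,5,0,0,0]]]'

```text
time: 22.3
tool_pos: [441.8, -378.6, 70.3]
tcp_rot: [-179.9, 0.1, -170.6]
ft_force: [0.2, 0.2, 0.0]
finger_gap: 85.6
grip_force: 0.0
```

Emit:
play_rows --motion '[[[0,0,0,0,0,0],[0,0,0,0,0,0],[0,0,0,0,0,0],[0,0,0,0,0,0],[0,0,0,0,0,0]]]' --jaw 0.05 --squeeze 90

```text
time: 22.8
tool_pos: [441.5, -378.4, 69.6]
tcp_rot: [-180.0, 0.0, -170.6]
ft_force: [-0.4, 1.3, 4.5]
finger_gap: 27.1
grip_force: 89.3
```

Emit:
play_rows --motion '[[[0,0,-2,0,0,0],[0,0,-4,0,0,0],[0,0,-7,0,0,0],[0,0,-10,0,0,0],[0,0,-10,0,0,0]]]'

```text
time: 23.3
tool_pos: [443.0, -380.2, 173.7]
tcp_rot: [-179.6, 0.2, -170.6]
ft_force: [1.2, -0.2, -2.4]
finger_gap: 27.0
grip_force: 89.6
```

```bash
python3 - <<'E'
from h import *
s=sensors.sense();print(s['tool_pos'],s['ft_force'],s['wrist_torque']);print(totool([480.5,40,185],180))
d=snap("side");cv2.imwrite("pics/r3.png",cv2.resize(cv2.convertScaleAbs(d["pixels"][60:230,290:450,::-1],alpha=1.8),None,fx=3.5,fy=3.5))
E
```

```text
[ 442.99184837 -380.17294418  173.70490914] [ 1.19276035 -0.15048745 -2.39342888] [-0.06660293 -0.05976154  0.00964541]
(array([-10.58073947,  40.82960769,  -1.33735675]), array([-0.33362193,  0.27043218,  9.41758847]))
```

View pics/r3.png

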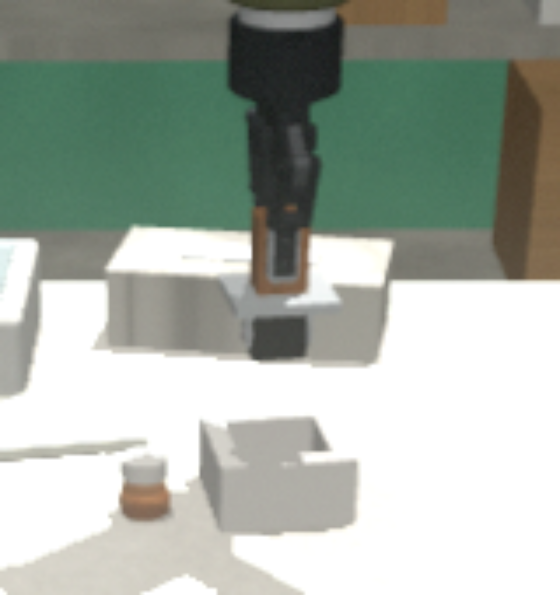

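The roller is held upright at zoomed (280,270), the stand is empty and the jar untouched. Carry it to the strip.

Emit:
play_rows --motion '[[[-1.3,4.8,-0.5,0,0,2],[-2.6,9.6,-1.3,0,0,4],[-3.9,14.4,-1.3,0,0,6],[-5.2,19.2,-1.3,0,0,8],[-6.5,24,-1.3,0,0,9.4]]]'

```text
time: 23.85
tool_pos: [464.5, -128.6, 179.4]
tcp_rot: [179.9, -0.2, 179.9]
ft_force: [1.4, 0.5, -3.5]
finger_gap: 26.9
grip_force: 90.5
```

```bash
python3 - <<'E'
from h import *
s=sensors.sense();print(s['tool_pos'],s['tcp_rot']);print(totool([482,40,185],180))
E
```

```text
[ 464.53719384 -128.55263896  179.37322246] [ 1.79925195e+02 -1.77633997e-01  1.79907389e+02]
(array([-1.71728144, 16.85879171, -0.54599427]), array([ 0.07494857, -0.17757348, -0.09272648]))
```

Emit:
play_rows --motion '[[[-0.5,4.5,0,0,0,0],[-1,9,0,0,0,0],[-1.5,13.5,0,0,0,0],[-1.6,16.6,0,0,0,0],[-1.6,16.8,0,0,0,0]]]'

```text
time: 24.35
tool_pos: [480.4, 40.7, 179.4]
tcp_rot: [179.9, -0.2, -179.7]
ft_force: [-0.7, -1.5, -4.4]
finger_gap: 26.9
grip_force: 90.8
```

Emit:
play_rows --motion '[[[0,0,2,0,0,0],[0,0,4,0,0,0],[0,0,5,0,0,0],[0,0,5,0,0,0],[0,0,5,0,0,0]]]'

```text
time: 24.85
tool_pos: [481.7, 36.8, 131.7]
tcp_rot: [-180.0, -0.1, 180.0]
ft_force: [0.1, -1.0, -3.4]
finger_gap: 26.9
grip_force: 90.8
```

```bash
python3 - <<'E'
from h import *
s=sensors.sense();t=s['tool_pos'];print(t,s['tcp_rot'],s['ft_force']);print(totool([482,40,112],180))
d=snap("side")
p=proj(d,[[t[0]+dx,t[1]+y,t[2]-63.6+z] for dx,y,z in((-37,35,45),(37,35,45),(-18,10,5),(18,10,5))]);print(p)
for q in p: cv2.circle(d["pixels"],tuple(int(v) for v in q.round()),1,(255,0,0),-1)
cv2.imwrite("pics/s1.png",cv2.resize(cv2.convertScaleAbs(d["pixels"][170:310,260:440,::-1],alpha=1.8),None,fx=4,fy=4,interpolation=cv2.INTER_CUBIC))
E
```

```text
[481.6936907   36.75673457 131.68638048] [-1.79995244e+02 -5.49645838e-02  1.79986276e+02] [ 0.09812506 -1.03497931 -3.41367379]
(array([-0.03244177,  0.32449728,  1.9685809 ]), array([-0.00474955, -0.05496515, -0.01372156]))
[[375.6599431  256.87510087]
 [333.90843277 256.50653552]
 [363.96238778 267.81361524]
 [344.51798113 267.62542233]]
```

View pics/s1.png

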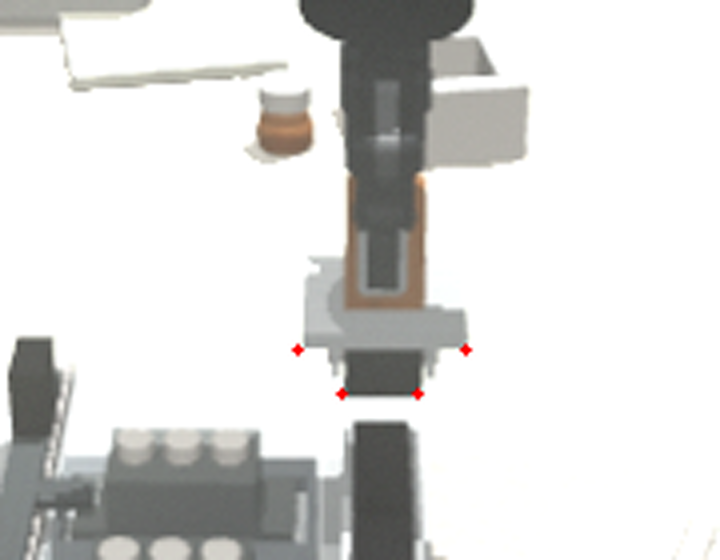

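The wheel at zoomed (383,370) is centred over the strip (384,480), upright. Press down on key 1.

Emit:
play_rows --motion '[[[0,0.2,1.2,0,0,0],[0,0.2,2.2,0,0,0],[0,0.2,2.6,0,0,0],[0,0.2,3,0,0,0],[0,0.2,3.2,0,0,0]]]'

```text
time: 25.4
tool_pos: [483.4, 39.1, 102.9]
tcp_rot: [-180.0, 0.1, -180.0]
ft_force: [-10.8, -0.6, 33.0]
finger_gap: 26.9
grip_force: 95.1
```

Emit:
play_rows --motion '[[[0,0,0.1,0,0,0],[0,0,0.1,0,0,0]]]'

```text
time: 25.6
tool_pos: [483.4, 39.1, 102.9]
tcp_rot: [-180.0, 0.2, -180.0]
ft_force: [-12.5, -0.3, 28.5]
finger_gap: 27.1
grip_force: 95.4
```

Emit:
play_rows --motion '[[[0,1.5,0,0,0,0],[0,3,0,0,0,0],[0,4.5,0,0,0,0],[0,6,0,0,0,0],[0,7.5,0,0,0,0]]]'

```text
time: 26.1
tool_pos: [483.9, 114.6, 103.0]
tcp_rot: [-180.0, 0.2, -180.0]
ft_force: [-8.8, -3.2, 25.5]
finger_gap: 27.3
grip_force: 94.3
```

Emit:
play_rows --motion '[[[0.1,1.5,0,0,0,0],[0.1,3,0,0,0,0],[0.1,4.5,0.05,0,0,0],[0.1,6,0.05,0,0,0],[0.1,7.5,0.1,0,0,0]]]'

```text
time: 26.6
tool_pos: [483.9, 190.2, 102.9]
tcp_rot: [179.9, 0.4, -180.0]
ft_force: [-5.6, -2.2, 27.4]
finger_gap: 27.0
grip_force: 94.7
```

Emit:
play_rows --motion '[[[0,1.5,0,0,0,0],[0,3,0,0,0,0],[0,4.5,0,0,0,0],[0,5.9,0,0,0,0],[0,6.6,0,0,0,0]]]'

```text
time: 27.1
tool_pos: [483.9, 257.7, 103.0]
tcp_rot: [179.8, 0.4, -179.9]
ft_force: [-2.7, -0.7, 24.7]
finger_gap: 26.5
grip_force: 94.3
```

Emit:
play_rows --motion '[[[0,0,0,0,0,0],[0,0,0,0,0,0],[0,0,0,0,0,0]]]'

```text
time: 27.4
tool_pos: [484.0, 257.3, 103.0]
tcp_rot: [179.8, 0.4, -180.0]
ft_force: [-4.2, 0.4, 23.8]
finger_gap: 27.2
grip_force: 94.4
```

```bash
python3 lk.py side 240 200 440 400 3 s2.png
```

```text
(no output)
```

View pics/s2.png

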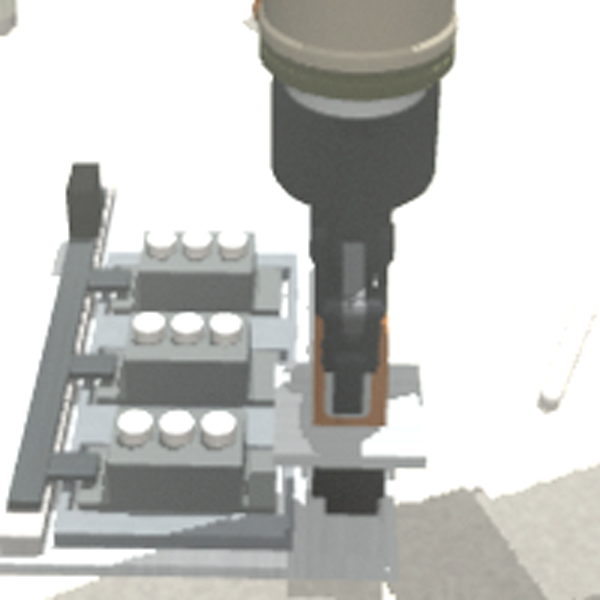

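The roller stayed at constant height (about 39.4 mm at the wheel bottom) along the whole strip. I'll roll back once for certainty, then lift.

Emit:
play_rows --motion '[[[0,-2.2,0,0,0,0],[0,-4.4,0,0,0,0],[0,-6.6,0,0,0,0],[0,-8.8,0,0,0,0],[0,-11,0,0,0,0]]]'

```text
time: 27.95
tool_pos: [484.3, 146.0, 102.9]
tcp_rot: [179.8, 0.4, -180.0]
ft_force: [-3.8, 5.2, 32.8]
finger_gap: 27.4
grip_force: 95.4
```

Emit:
play_rows --motion '[[[0,-2.2,0,0,0,0],[0,-4.4,0,0,0,0],[0,-6.6,0,0,0,0],[0,-8.8,0,0,0,0],[0,-10.8,0,0,0,0]]]'

```text
time: 28.45
tool_pos: [484.7, 36.8, 103.0]
tcp_rot: [180.0, 0.5, -180.0]
ft_force: [-3.2, 3.0, 24.3]
finger_gap: 26.9
grip_force: 94.5
```

Emit:
play_rows --motion '[[[0,0,0,0,0,0],[0,0,-2,0,0,0],[0,0,-5,0,0,0],[0,0,-8,0,0,0],[0,0,-8,0,0,0]]]'

```text
time: 28.95
tool_pos: [483.7, 37.1, 182.5]
tcp_rot: [-180.0, 0.4, -180.0]
ft_force: [0.6, -0.0, -2.5]
finger_gap: 27.1
grip_force: 91.0
```

```bash
python3 - <<'E'
from h import *
s=sensors.sense();print(s['tool_pos'],s['tcp_rot']);print(totool([441.5,-378.4,180],189.4))
d=snap("top");h=hsv(d)
# stand, empty now: check edges
cv2.imwrite("pics/t2.png",cv2.resize(cv2.convertScaleAbs(d["pixels"][180:365,140:560,::-1],alpha=1.5),None,fx=1.9,fy=3.2,interpolation=cv2.INTER_CUBIC))
E
```

```text
[483.69130607  37.05971468 182.53870073] [-179.98327146    0.43702896 -179.98054535]
(array([  4.23505046, -41.54447001,   0.23370326]), array([-0.05246658,  0.43468292, -9.38056356]))
```

View pics/t2.png

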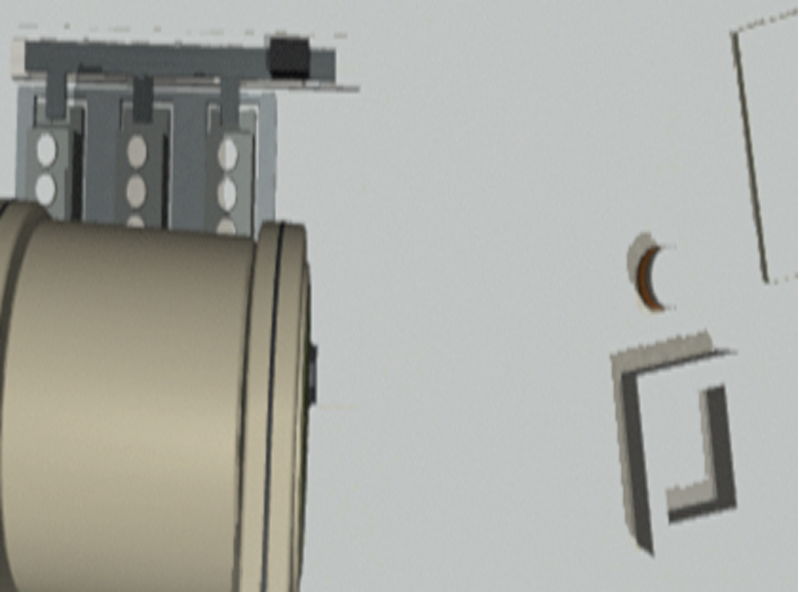

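The lock is closed, the cassettes are in place, the jar is upright at (650,280), and the stand well is empty at (690,445). Carry the roller back.

Emit:
play_rows --motion '[[[0.5,-5,0,0,0,0],[1,-10,0,0,0,0],[1.5,-15,0,0,0,0],[2,-20,0,0,0,-4],[2.5,-24.5,0,0,0,-9.4]]]'

```text
time: 29.5
tool_pos: [454.4, -209.3, 175.6]
tcp_rot: [179.9, -0.1, -170.4]
ft_force: [0.7, -0.3, -2.9]
finger_gap: 27.2
grip_force: 91.0
```

```bash
python3 - <<'E'
from h import *
s=sensors.sense();print(s['tool_pos'],s['tcp_rot'],s['joint_pos']);print(totool([441.5,-378.4,150],189.4))
E
```

```text
[ 454.42569902 -209.30913401  175.56362955] [ 1.79899548e+02 -1.28038315e-01 -1.70418872e+02] [-3.06002672e+01 -6.05614453e+00  1.04775211e+02 -5.93165667e-03
  8.14435679e+01 -1.30180392e+02]
(array([  4.08323237, -16.46255239,   2.53663563]), array([ 0.10024933, -0.12819695,  0.1810156 ]))
```

Emit:
play_rows --motion '[[[1.1,-4.4,0,0,0,0],[2.2,-8.8,0,0,0,0],[3.2,-13,0,0,0,0],[4,-16.2,0,0,0,0],[4,-16.3,0,0,0,0]]]'

```text
time: 30.0
tool_pos: [441.2, -378.4, 175.0]
tcp_rot: [179.9, -0.2, -170.8]
ft_force: [-0.9, 0.6, -2.9]
finger_gap: 27.3
grip_force: 91.5
```

Emit:
play_rows --motion '[[[0,0,1,0,0,0],[0,0,2,0,0,0],[0,0,2.5,0,0,0],[0,0,2.5,0,0,0]]]'

```text
time: 30.4
tool_pos: [442.7, -373.3, 150.7]
tcp_rot: [179.8, -0.1, -170.5]
ft_force: [0.2, 0.0, -1.6]
finger_gap: 27.2
grip_force: 91.5
```

```bash
python3 - <<'E'
from h import *
s=sensors.sense();t=s['tool_pos'];print(t,s['tcp_rot']);print(totool([441.5,-378.4,72],189.4))
E
```

```text
[ 442.67213128 -373.27370617  150.73979552] [ 1.79834973e+02 -1.09387949e-01 -1.70502390e+02]
(array([ 0.18516039, -0.50893979,  7.87291418]), array([ 0.16493411, -0.10952842,  0.09745199]))
```

Emit:
play_rows --motion '[[[0.1,-0.3,2,0,0,0],[0.1,-0.3,3,0,0,0],[0.1,-0.3,3,0,0,0],[0.1,-0.3,3,0,0,0],[0.1,-0.3,3,0,0,0]]]'

```text
time: 30.9
tool_pos: [443.3, -378.5, 124.0]
tcp_rot: [-179.9, 0.0, -170.6]
ft_force: [0.5, -0.5, -2.9]
finger_gap: 26.9
grip_force: 91.6
```

```bash
python3 - <<'E'
from h import *
s=sensors.sense();t=s['tool_pos'];print(t,s['tcp_rot']);print(totool([441.5,-378.4,72],189.4))
E
```

```text
[ 443.25320633 -378.52958763  123.96080578] [-1.79935850e+02  4.85701749e-02 -1.70569836e+02]
(array([0.17523283, 0.0473266 , 5.19588417]), array([-0.06413727,  0.04858705,  0.03013638]))
```

Bottom of the wheel is about 60 mm up; lower into the well.

Emit:
play_rows --motion '[[[0.1,0,1,0,0,0],[0.1,0,2,0,0,0],[0.1,0,3,0,0,0],[0.1,0,4,0,0,0],[0.1,0,4.8,0,0,0]]]'

```text
time: 31.4
tool_pos: [441.3, -378.0, 73.3]
tcp_rot: [179.9, -0.0, -170.6]
ft_force: [-0.4, -0.2, -3.6]
finger_gap: 27.5
grip_force: 91.6
```

Emit:
play_rows --motion '[[[0,0,0.2,0,0,0],[0,0,0.5,0,0,0],[0,0,0.5,0,0,0],[0,0,0.5,0,0,0]]]'

```text
time: 31.8
tool_pos: [442.0, -378.7, 70.4]
tcp_rot: [-180.0, 0.0, -170.6]
ft_force: [-0.2, 0.6, -3.4]
finger_gap: 26.8
grip_force: 91.8
```

Emit:
play_rows --motion '[[[0,0,0.15,0,0,0],[0,0,0.15,0,0,0],[0,0,0.15,0,0,0]]]'

```text
time: 32.1
tool_pos: [442.2, -378.9, 69.6]
tcp_rot: [-179.9, 0.0, -170.6]
ft_force: [-2.5, 2.3, 5.6]
finger_gap: 27.2
grip_force: 92.4
```

Emit:
play_rows --motion '[[[0,0,0,0,0,0],[0,0,0,0,0,0],[0,0,0,0,0,0],[0,0,0,0,0,0],[0,0,0,0,0,0]]]' --jaw 1

```text
time: 32.6
tool_pos: [441.7, -378.4, 68.3]
tcp_rot: [180.0, -0.0, -170.6]
ft_force: [-0.2, 0.1, 0.2]
finger_gap: 85.4
grip_force: 0.0
```

Emit:
play_rows --motion '[[[0,0,-2,0,0,0],[0,0,-4,0,0,0],[0,0,-7,0,0,0],[0,0,-10,0,0,0],[0,0,-13,0,0,0]]]'

```text
time: 33.1
tool_pos: [441.6, -378.3, 199.4]
tcp_rot: [180.0, -0.0, -170.6]
ft_force: [0.2, -0.4, -0.7]
finger_gap: 85.2
grip_force: 0.0
```

Emit:
play_rows --motion '[[[0,4,0,0,0,0],[0,8,0,0,0,0],[0,12,0,0,0,0],[0,16,0,0,0,0],[0,16,0,0,0,0]]]'

```text
time: 33.6
tool_pos: [414.9, -216.8, 198.1]
tcp_rot: [179.9, -0.0, -170.4]
ft_force: [0.1, -0.4, 0.2]
finger_gap: 85.2
grip_force: 0.0
```

```bash
python3 - <<'E'
from meas import *
d=snap("top");s=snap("side")
q=caps(d);print([(ray(d,a[0],58)[0].round(1).tolist()) for a in q if a[0][0]<300 and 200<a[0][1]<280])
R,G,B=[d["pixels"][...,i].astype(int) for i in range(3)]
for c,st,l in blobs(roi((R-B>35)&(R>80),490,300,560,350),20,2000): print("roller top",ray(d,c,113))
h=hsv(d)
for c,st,l in blobs(roi(h[...,2]<34,250,185,345,215),30,2000):print("grip",c,ray(d,c,66).round(1))
m=roi(h[...,2]<38,135,275,300,310)
for c,st,l in blobs(m,300,9000):
    b=cv2.boxPoints(cv2.minAreaRect(np.argwhere(l)[:,::-1].astype(np.float32)));print("strip",ray(d,b,40).round(1).tolist())
a=cv2.resize(s["pixels"][150:350,220:440,::-1],None,fx=3,fy=3)
cv2.imwrite("pics/f.png",cv2.convertScaleAbs(a[:600,:800],alpha=1.8))
E
```

```text
[[593.2, 230.0, 58.0], [594.1, 145.8, 58.0], [594.6, 61.5, 58.0], [571.0, 230.2, 58.0], [571.7, 145.9, 58.0], [572.3, 61.7, 58.0], [549.1, 230.2, 58.0], [549.8, 145.8, 58.0], [549.9, 61.5, 58.0]]
grip [292.04225352 198.49765258] [[646.5   4.6  66. ]]
strip [[467.8, 262.4, 40.0], [492.0, 263.1, 40.0], [492.9, 28.3, 40.0], [468.7, 28.1, 40.0]]
```

View pics/f.png

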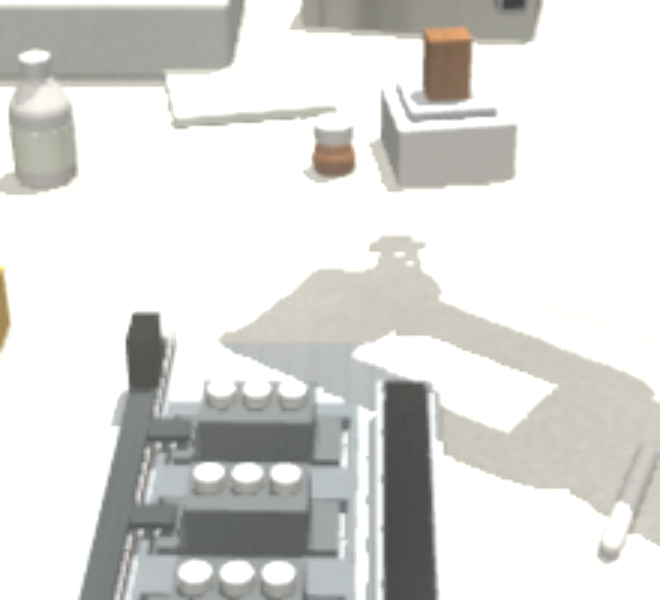

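The roller sits in its stand at zoomed (447,65), the jar stands at (333,148), the strip is flat, and the tabs are over the feet at (170,430) and (155,517).

```bash
python3 -c "
from bench import job
print(job.hand_in())"
```

```text
the job is handed in; nothing more can be done
None
```

I handed the job in with all three cassettes flat in their bays, the lock at its end stop, the strip rolled flat and the roller back in its stand; the hand-in returned no verdict, so I don't know how it was judged.

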